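# Check a fiddle frame for square by its diagonals

## Task

Check the counter's fiddle frame for square with the sliding rule by measuring both diagonals, in either order: drop the rule's eye over a near stud and draw the tongue out by its thumb grip until the eye is pulled snug on the stud and the nose stays lightly but steadily pressed into the pad of the opposite far corner; then do the same from the other stud. Never press hard, and leave the bottles round about undisturbed. Compare the two, and finish with the rule set on the longer diagonal, measured last, and let go of: level, eye on its stud, nose still in the corner, to show the fitter which corners to draw together.

Things in the scene. Friction and masses are not known exactly. Their poses are not given: they have to be found in the camera images.
- board: Fixed brown wooden board, 190 x 245 x 6 mm, on the counter. Origin: centre of its underside; x away from the robot (yaw within 0.2 rad), y left, z up. It carries the near rail: a fixed aluminium U, 10 mm thick, 19 mm high above the board, along y at x = -85 to -75 mm, clear width 170 mm, 40 mm legs at its ends pointing to +x, a steel stud on each corner.
- far_rail: Far rail of the frame, fixed on the board: the same U, legs towards the robot, a white pad in each corner. Origin: middle of the rail, underside, at x = 80, z = 6 mm in the board's frame, axes as the board's. It is racked 16 to 20 mm left or right (board y), so the diagonals differ by about 9 to 45 mm: left stud to right corner is longer if racked right. Clear depth between the rails 150 mm.
- stud_left (a point): Foot of the near left stud, on its axis, level with the rail's top (25 mm above the counter). The stud is 8 mm in diameter and 13 mm tall with a tapered tip.
- stud_right (a point): Foot of the near right stud; the same in every way.
- corner_left (a point): Middle setting of the far left corner's seat (axis of a nose seated there), 15.5 mm above the counter. The seat is the pocket of a white L-shaped pad (legs 26 mm, 5 mm thick, 17 mm high), screw-set along the diagonal: the true seat lies up to 7 mm nearer to or farther from the opposite stud than this point, unknown, to be found by feel. The pad does not give.
- corner_right (a point): The same for the far right corner; its pad has a setting of its own.
- rule: Loose sliding rule, 0.2 kg. Origin: eye centre, underside of beam; x from eye to nose, z up. Grey beam 24 x 7 mm, x = 10 to 140 mm. Steel eye ring at its end: outer diameter 23, hole 14, 7 mm thick. A heel (8 x 36 mm, at x = 50 mm) and the nose reach 20 mm below the underside, so it stands level; on the board its eye clears the near rail by 1 mm. Starts standing on the counter, left of the frame.
- eye (a point): Centre of the eye, level with the underside of the beam (the rule's origin). With the eye on a stud it lies 1 to 2 mm above the point at the stud's foot; pulled snug towards the far corner it stands 3 mm past the stud's axis.
- grip (a point): Middle of the rule's black thumb grip, on the tongue, to be taken here: an upright block 26 mm along the rule, 14 mm across, from 16 to 48 mm above the beam's underside, on an 18 mm wide base. The point is 36 mm above the underside, at x = 95 mm + tongue value in the rule's frame. The whole rule can be carried by it.
- nose (a point): On the axis of the nose, half way up it (10 mm below the underside of the beam). The nose is an upright steel pin, 10 mm in diameter, at the free end of the tongue, at x = 170 mm + tongue value in the rule's frame.
- tongue (a joint): How far the steel tongue is drawn out: 0 to 0.070 m; eye to nose is 0.170 + value. It stays where left; friction about 3 N. Moving the grip towards the nose drags the rule until its eye holds on the stud, then draws the tongue out; pushing the grip back with the eye on a stud pushes it in. Snug on a diagonal it reads 0.017 to 0.063; at the start 0 to 0.012.
- vial: Bystander: amber vial with white cap, 37 mm diameter, 73 mm tall; origin centre of underside.
- dropper: Bystander: small brown dropper bottle, 33 mm diameter, 76 mm tall; origin centre of underside.
- pill_bottle: Bystander: white pill bottle with blue cap, 52 mm diameter, 85 mm tall; origin centre of underside.

How it is judged:
By the outcome, as a careful person would: the job done as asked, in the order asked, and still so for the second after the job is handed in, with the robot touching nothing.
It also fails if it takes over 72 s, if anything falls off the work surface, if the arm or the gripper's body presses on something with over 40 N, if the wrist force passes 120 N, or if a joint passes its speed limit or range.

## Robot

A 6-joint arm with a two-finger parallel gripper is mounted at the origin on a cart in front of the work surface, level with it; the furniture and walls round the work are solid. World frame = base frame: x ahead of the robot, y to its left, z up, the work surface at z = 0. Lengths are in mm, angles in rad, forces in N, time in s.
With the tool pointing down it reaches from about 350 to 975 mm from the base axis. Payload 7.1 kg.
Tool frame: the origin (TCP) lies between the finger pads; the fingertips stand 19 mm ahead of it and the grasp point (between the pads) is the TCP (ctrl.tcp_to_tips is the distance from the TCP to the fingertips, in mm); z points along the fingers, y is the line along which they close (so a half turn about z gives the same grasp; the last joint's range is limited). The gripper opens to 88 mm and grips with 3 to 60 N. Pads are 20 mm wide; open, the fingers measure 115 mm over their backs; the gripper's body (75 mm by 178 mm) begins 61 mm behind the grasp point.
Start: joints at [-1.146, 0.423, 1.63, -0, 1.089, -0.019], TCP at [268.373, -564.429, 214.075] pointing down, gripper open.
Joint ranges: [-3, 3], [-0.9, 2.11], [0.09, 2.58], [-1.31, 4.45], [0.11, 2.69], [-2.54, 2.54]. Speed limits (rad/s): [2.39, 2.39, 3.01, 3.14, 3.14, 3.14].

## Interface

Orientations are given as a rotation vector (axis times angle).
In Python, from workcell import status, optics, ctrl gives the robot as it stands. The module is installed in compiled form; this text tells all that it offers.
- The arm moves only by the shell command python3 -m inch 'ROWS'. ROWS is JSON, a list that holds one entry, the list of rows, each a list of 7 numbers: the shift along the tool's x, y, z in mm, then the turn, a rotation vector about the tool's x, y, z in rad, then the opening in per cent of the stroke, from 0 (shut) to 100 (fully open). A call has 1 to 20 rows; each row is the pose to reach, as a shift and turn from the pose commanded when the call began, along the tool's axes at that moment; what a row does not reach only later rows make up. A row lasts 1/10 s, in which the tool goes at most 50 mm and 8.59 degrees, less where a joint would pass 70% of its speed; a pose out of reach is approached as far as the arm can. A call with a gripper value outside its range is refused whole. The fingers move at their own pace and stop on an object; the grip force is fixed at half the most. Time passes only in rows, so rows that repeat a pose let the fingers close. It gives the time, the measured TCP pose, the force, the opening and the grip force at its end, in the units of the state.
- status.get_obs(): the state, without advancing time (a new reading comes with each control period).
- optics.get_image(name): name is "side" or "top"; returns a dict with "frame" (384x512x3 uint8, red, green, blue), "fx", "fy", "cx", "cy" (pixels), "rvec" (rotation vector, rad) and "tvec" (3), from world to camera coordinates, as OpenCV has them. Camera axes: x right, y down, z forward; pixel columns grow to the right and rows downward; lengths in mm; the calibration is good to about 2 mm. A picture is of the moment at which its call begins. There is no depth.
- ctrl.close_job(): hands the job in; it is judged then, once.
The state is a dict: "t": time; "qpos": joint angles; "qvel": joint speeds; "joint_torque": joint torques, N m; "ee_pos": TCP position; "orientation": TCP orientation; "ft_force": force on the tool from outside, world axes, zero at the start; "moment": the same for the moment, N m; "width": finger opening in mm; "grasp_force": force on a finger pad.
Only numpy, scipy, OpenCV 4.12 (cv2) and the standard library are available. Lean on these libraries where they do the work, as an engineer would, in place of code of your own. Each camera call takes 0.05 s, during which the arm holds its last target. There are 200 camera calls.

## Working session

There is one attempt and no reset: what is moved stays moved. The work goes in short steps, Python scripts to look and compute and a shell command to move; the robot and the scene stay as the last step left them, time stands still between calls to the robot, and variables do not carry over. Pictures are saved under pics/ and viewed, at most 10 in all, crops included, and the job is handed in when it is done.

```bash
mkdir -p pics && cat > h.py <<'E'
import numpy as np, cv2
from scipy.spatial.transform import Rotation as R
from workcell import status, optics, ctrl
def img(n,save=None):
    d=optics.get_image(n)
    if save: cv2.imwrite('pics/'+save,d['frame'][:,:,::-1])
    return d
def ray(d,u,v):
    M=R.from_rotvec(np.ravel(d['rvec'])).as_matrix(); t=np.ravel(d['tvec'])
    c=-M.T@t; w=M.T@np.array([(u-d['cx'])/d['fx'],(v-d['cy'])/d['fy'],1.]); return c,w
def onz(d,u,v,z):
    c,w=ray(d,u,v); return c+w*(z-c[2])/w[2]
def proj(d,p):
    M=R.from_rotvec(np.ravel(d['rvec'])).as_matrix(); q=M@np.array(p,float)+np.ravel(d['tvec'])
    return np.array([d['fx']*q[0]/q[2]+d['cx'],d['fy']*q[1]/q[2]+d['cy']])
E
python3 - <<'E'
from h import *
for n in('top','side'):
    d=img(n,n+'1.png'); 
    print(n,d['fx'],d['cx'],d['cy'],ray(d,d['cx'],d['cy']))
o=status.get_obs(); print(o)
print(R.from_rotvec(o['orientation']).as_matrix().round(3))
E
```

```text
top 370.00242307123654 256.2039627147522 192.1823655789771 (array([ 236.56555724, -134.37061776, 1085.02995624]), array([ 0.30643035,  0.10248419, -0.9463601 ]))
side 468.45770904966207 262.04083291269393 192.14643289896208 (array([169.72158846, 774.676737  , 601.36369176]), array([ 0.38431388, -0.77447112, -0.50249112]))
{'t': 0.1, 'qpos': array([-1.14596892e+00,  4.23762185e-01,  1.63057102e+00,  3.08924681e-07,
        1.08861330e+00, -1.90128770e-02]), 'qvel': array([ 0.00068803, -0.0001328 , -0.00390069,  0.00052103, -0.00077851,
        0.00193892]), 'joint_torque': array([ 8.69337000e-04, -5.45609307e+01, -2.74323964e+01,  6.45243656e-02,
        1.87753339e-02, -5.60160618e-05]), 'ee_pos': array([ 268.19315061, -563.98328687,  213.39756164]), 'orientation': array([-3.06325659e+00, -6.91182104e-01,  4.27950741e-04]), 'ft_force': array([-0.38933729,  0.21138497,  0.48167172]), 'moment': array([-0.04759268,  0.00971322, -0.00321452]), 'grasp_force': 0.0, 'width': 88.13815063228267}
[[ 0.903  0.429 -0.001]
 [ 0.429 -0.903  0.001]
 [ 0.    -0.001 -1.   ]]
```

View pics/top1.png

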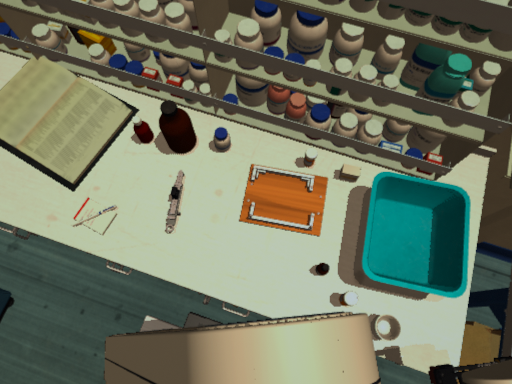

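View pics/side1.png

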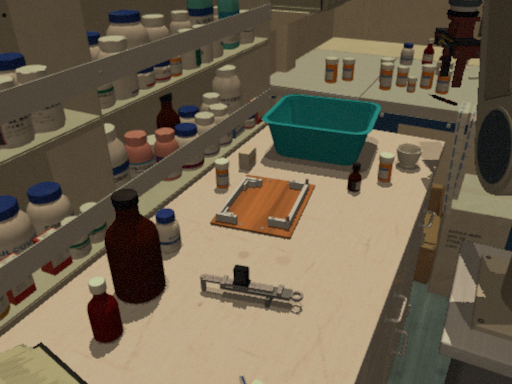

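The top view shows the board at (241–327, 163–235) and the rule at (169–183, 172–232), with its eye near (170, 229) and nose near (180, 175). The side view shows the eye at (296, 296) and the grip at (241, 276). I'll enlarge both.

```bash
python3 - <<'E'
import cv2
a=cv2.imread('pics/top1.png')[150:250,155:345]; cv2.imwrite('pics/topc.png',cv2.resize(a,None,fx=4.2,fy=4.2,interpolation=cv2.INTER_CUBIC)*1)
b=cv2.imread('pics/side1.png')[165:315,190:330]; b=cv2.convertScaleAbs(b,alpha=1.3);cv2.imwrite('pics/sidec.png',cv2.resize(b,None,fx=4,fy=4,interpolation=cv2.INTER_CUBIC))
E
```

```text
(no output)
```

View pics/topc.png

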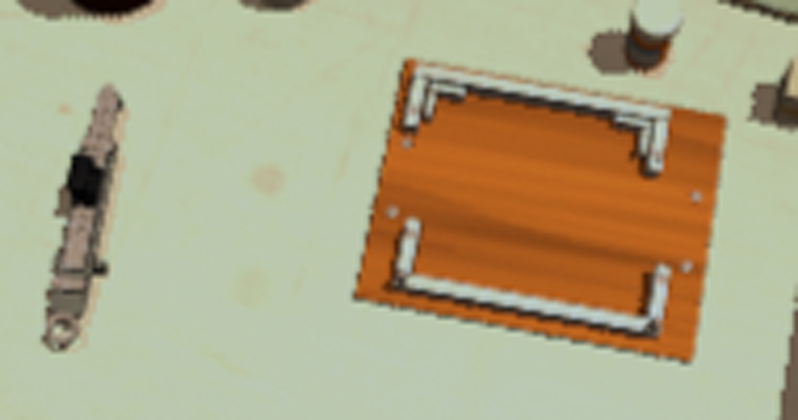

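View pics/sidec.png

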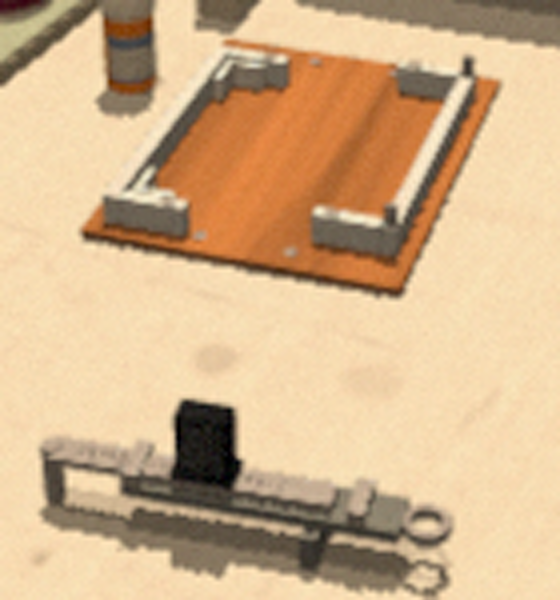

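The crops show the far rail shifted to the board's left: it sits about 10 px in from the left board edge, against about 38 px for the near rail. So right stud to left corner should be the longer diagonal. The studs show as dark pegs in the side view, at crop (391, 213) and (467, 65). Next I'll measure the poses.

```bash
cat > meas.py <<'E'
from h import *
def boardpose(ds):
    out=[]
    for d in ds:
        hsv=cv2.cvtColor(d['frame'],cv2.COLOR_RGB2HSV)
        m=((hsv[...,0]<16)&(hsv[...,1]>150)&(hsv[...,2]>70)).astype(np.uint8)
        m=cv2.morphologyEx(m,cv2.MORPH_CLOSE,np.ones((9,9)))
        c=max(cv2.findContours(m,cv2.RETR_EXTERNAL,cv2.CHAIN_APPROX_NONE)[0],key=cv2.contourArea)
        h=cv2.convexHull(c)[:,0].astype(float)
        P=np.array([onz(d,u,v,6)[:2] for u,v in h])
        (cx,cy),(w,hh),a=cv2.minAreaRect(P.astype(np.float32)); out.append(((cx,cy),(w,hh),a))
    return out
if __name__=='__main__':
    dt,ds=img('top'),img('side')
    for r in boardpose([dt,ds]): print(r)
    # grip: black blob near rule
    for d,(u0,u1,v0,v1) in((dt,(160,192,165,240)),(ds,(225,258,258,295))):
        f=d['frame'].astype(int); s=f[v0:v1,u0:u1].max(2)<45
        v,u=np.nonzero(s); print('grip px',u.min()+u0,u.max()+u0,v.min()+v0,v.max()+v0,len(u),u.mean()+u0,v.mean()+v0)
        # top face
    # hand-picked points
    T=lambda x,y:(155+x/4.2-.5+.12,150+y/4.2-.5+.12)
    S=lambda x,y:(190+x/4-.4,165+y/4-.4)
    e=onz(dt,*T(62,331),25); print('eye top',e)
    print('eye side',onz(ds,*S(428,523),25))
    print('nose end top',onz(dt,*T(110,92),32),'side base mid',onz(ds,*S(55,505),0))
    for n,a in(('L',(391,205)),('R',(467,58))): print('stud tip',n,onz(ds,*S(*a),38))
    print('grip topface', onz(dt,*T(83,165),68), onz(ds,*S(206,406),68))
E
python3 meas.py
```

```text
((594.1298217773438, -104.36141967773438), (187.99984741210938, 242.73829650878906), 7.9173407554626465)
((593.8762817382812, -100.28860473632812), (187.95701599121094, 246.33694458007812), 7.22722053527832)
grip px 171 179 187 214 80 174.7875 193.5875
grip px 225 256 265 293 301 240.82392026578074 276.75415282392026
eye top [391.43046178 184.75913896  25.        ]
eye side [394.29272611 186.73907286  25.        ]
nose end top [566.10772354 219.8728331   32.        ] side base mid [566.10145314 226.29965855   0.        ]
stud tip L [504.55233235 -24.62570647  38.        ]
stud tip R [ 529.1087965  -200.32052096   38.        ]
grip topface [498.34681796 204.47121428  68.        ] [495.41877849 204.15732415  68.        ]
```

```bash
cat >> h.py <<'E'
def plan(p,yaw):
    o=status.get_obs(); M=R.from_rotvec(o['orientation'])
    T=R.from_matrix([[np.cos(yaw),np.sin(yaw),0],[np.sin(yaw),-np.cos(yaw),0],[0,0,-1.]])
    print('shift',(M.inv().apply(np.array(p)-o['ee_pos'])).round(1),'turn',(M.inv()*T).as_rotvec().round(4))
    m=M.as_matrix(); print('t',round(o['t'],2),'ee',o['ee_pos'].round(1),'yaw',np.arctan2(m[1,0],m[0,0]).round(4),'F',o['ft_force'].round(1),'w',o['width'].round(1),'gf',o['grasp_force'].round(1),'q6',o['qpos'][5].round(2))
E
python3 -c "
from h import *
plan([496.5,204.3,130],.185)"
```

```text
shift [ 536.1 -595.9   84.2] turn [-1.000e-03  1.000e-04  2.588e-01]Traceback (most recent call last):
  File "<string>", line 3, in <module>
    plan([496.5,204.3,130],.185)
    ~~~~^^^^^^^^^^^^^^^^^^^^^^^^
  File "h.py", line 20, in plan
    m=M.as_matrix(); print('t',round(o['t'],2),'ee',o['ee_pos'].round(1),'yaw',np.arctan2(m[1,0],m[0,0]).round(4),'F',o['ft_force'].round(1),'w',o['width'].round(1),'gf',o['grasp_force'].round(1),'q6',o['qpos'][5].round(2))
                                                                                                                                                 ^^^^^^^^^^^^^^^^
AttributeError: 'float' object has no attribute 'round'
```

```bash
sed -i "s/o\['width'\].round(1)/round(float(o['width']),1)/; s/o\['grasp_force'\].round(1)/round(float(o['grasp_force']),1)/" h.py
python3 -m inch '[[[134,-149,0,0,0,0.06,60],[268,-298,10,0,0,0.13,60],[268,-298,10,0,0,0.13,60],[268,-298,10,0,0,0.13,60],[268,-298,10,0,0,0.13,60],[268,-298,10,0,0,0.13,60],[268,-298,10,0,0,0.13,60],[268,-298,10,0,0,0.13,60],[268,-298,10,0,0,0.13,60],[536,-596,84,0,0,0.259,60],[536,-596,84,0,0,0.259,60],[536,-596,84,0,0,0.259,60],[536,-596,84,0,0,0.259,60],[536,-596,84,0,0,0.259,60],[536,-596,84,0,0,0.259,60],[536,-596,84,0,0,0.259,60],[536,-596,84,0,0,0.259,60],[536,-596,84,0,0,0.259,60],[536,-596,84,0,0,0.259,60],[536,-596,84,0,0,0.259,60]]]'
python3 -c "
from h import *
plan([496.5,204.3,130],.185)"
```

```text
t: 2.2
ee_pos: [496.1, 202.6, 129.8]
orientation: [3.128, 0.289, -0.002]
ft_force: [0.3, -0.3, -0.3]
width: 52.5
grasp_force: 0.0
shift [ 0.8 -1.6 -0.2] turn [ 0.0006  0.0013 -0.0005]
t 2.2 ee [496.1 202.6 129.8] yaw 0.1845 F [ 0.3 -0.3 -0.3] w 52.5 gf 0.0 q6 1.75
```

```bash
python3 -m inch '[[[1,-1.5,40,0,0,0,60],[1,-1.5,65,0,0,0,60],[1,-1.5,72,0,0,0,60],[1,-1.5,72,0,0,0,60],[1,-1.5,72,0,0,0,0],[1,-1.5,72,0,0,0,0],[1,-1.5,72,0,0,0,0],[1,-1.5,72,0,0,0,0],[1,-1.5,72,0,0,0,0],[1,-1.5,72,0,0,0,0]]]'
python3 -m inch '[[[0,0,-25,0,0,0,0],[0,0,-50,0,0,0,0],[0,0,-50,0,0,0,0],[0,0,-50,0,0,0,0]]]'
python3 - <<'E'
from h import *
plan([496.5,204.3,130],.185)
a=img('top'); b=img('side')
A=cv2.resize(a['frame'][160:250,150:240,::-1],None,fx=4.4,fy=4.4,interpolation=cv2.INTER_CUBIC)
B=cv2.resize(b['frame'][220:310,180:310,::-1],None,fx=4.4,fy=4.4,interpolation=cv2.INTER_CUBIC)[:396,:400]
cv2.imwrite('pics/g1.png',cv2.convertScaleAbs(np.hstack([A,B]),alpha=1.3))
E
```

```text
t: 3.2
ee_pos: [497.5, 205.8, 58.3]
orientation: [-3.128, -0.29, -0.001]
ft_force: [0.4, 0.3, 0.9]
width: 12.4
grasp_force: 30.0
t: 3.6
ee_pos: [497.1, 205.7, 107.9]
orientation: [-3.128, -0.29, -0.001]
ft_force: [0.6, -0.3, -2.4]
width: 12.3
grasp_force: 30.0
shift [ -0.9   1.2 -22.1] turn [-0.0001 -0.0004 -0.0001]
t 3.6 ee [497.1 205.7 107.9] yaw 0.1849 F [ 0.6 -0.3 -2.4] w 12.3 gf 30.0 q6 1.76
```

View pics/g1.png

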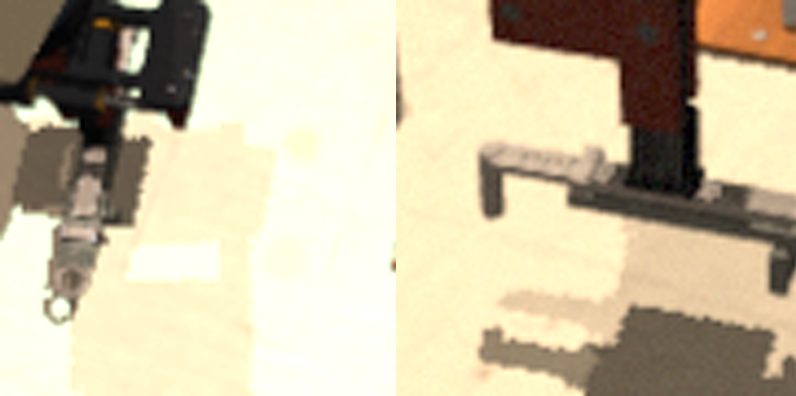

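The rule is held level, with the eye at crop (59, 309), which is (163.3, 230.1) in the top image.

```bash
python3 - <<'E'
from h import *
d=img('top'); b=img('side')
e=onz(d,150+59/4.4-.4,160+309/4.4-.4,75); t=status.get_obs()['ee_pos']; y=.185
x=np.array([np.cos(y),np.sin(y)]); n=np.array([-np.sin(y),np.cos(y)])
print('eye',e,'along',(t[:2]-e[:2])@x,'left',(e[:2]-t[:2])@n)
for L in (100,103,106):
    p=np.r_[t[:2]-L*x,73.5]; print(L,proj(d,p),proj(b,p))
# eye hole contour in side view
u,v=proj(b,np.r_[t[:2]-103*x,73.5]).astype(int)
c=b['frame'][v-14:v+15,u-16:u+17].astype(int).sum(2)//3
print(u-16,v-14); print('\n'.join(' '.join('%3d'%k for k in r) for r in c[::1]))
E
```

```text
eye [374.71704519 184.92966189  75.        ] along 123.327989149727 left 2.360884914085389
100 [165.81565045 222.02140816] [295.42190275 273.55207603]
103 [165.57904861 223.04976451] [297.12720837 273.85075768]
106 [165.34200895 224.08002376] [298.83549796 274.14996198]
281 259
175 176 176 178 181 179 176 178 182 183 187 184 185 185 185 185 185 185 186 187 186 187 185 185 186 185 183 185 185 185 182 185 185
176 174 178 177 177 179 177 177 178 178 181 184 182 187 186 186 182 185 184 185 186 184 185 186 184 184 183 183 186 184 183 183 184
174 176 177 177 177 175 177 176 178 183 183 186 185 186 184 182 183 184 184 186 188 183 184 184 186 185 186 186 185 183 185 183 185
173 176 179 176 176 174 176 177 182 183 185 186 187 186 186 184 185 185 184 183 185 184 185 185 184 184 188 187 186 185 186 183 180
164 169 174 174 176 178 177 182 183 185 188 189 185 185 184 185 186 184 184 185 182 184 189 185 184 187 184 185 184 186 187 180 177
146 153 158 162 174 180 180 182 185 185 186 185 185 186 186 186 184 186 187 184 187 187 187 186 185 187 182 186 188 185 184 179 176
148 147 132 137 173 183 184 1
[... 2306 characters left out ...]
 158 159 157 156 155 155 154 157 153 158
188 188 186 187 189 183 172 157 156 155 153 157 157 155 154 157 157 156 159 157 159 159 157 159 158 155 158 153 155 154 156 156 156
186 188 187 188 188 181 167 157 159 155 155 155 154 153 153 156 156 157 159 159 158 157 157 156 155 157 154 153 156 156 156 156 157
187 186 186 187 188 177 166 162 159 157 158 155 154 155 156 157 158 154 158 157 158 158 156 156 153 151 156 154 156 156 159 156 155
187 186 184 185 185 189 174 157 156 156 153 156 154 155 154 158 155 154 156 157 158 157 157 156 152 153 154 156 155 156 157 155 153
187 186 187 186 187 185 172 157 156 155 153 155 158 157 157 157 154 154 156 158 157 156 157 154 150 154 154 154 155 157 157 154 155
```

```bash
python3 - <<'E'
from h import *
d=img('top'); print(status.get_obs()['ee_pos'])
c=d['frame'][212:238,152:184].astype(int).sum(2)//3
print('\n'.join(str(212+i)+': '+' '.join('%3d'%k for k in r) for i,r in enumerate(c)))
E
```

```text
[496.49221467 205.34596126 106.93323742]
212: 200 201 201 200 199 200 201 200 199 194 161 110 123 131 154 157 145 148 142 115 101 121 184 184 184 185 186 184 181 179 182 186
213: 200 200 200 200 200 200 200 200 200 179 101 102 109 120 144 151 160 158 156 138  75 116 158 167 183 184 184 183 180 179 184 186
214: 200 201 200 199 199 200 200 200 201 187 129  81  73  81 104 130 146 139 134 121  50  64  88 143 184 183 183 182 179 181 184 185
215: 200 200 200 200 200 200 201 201 201 201 179  95  91  79  75 100  72  65  68  68  65  86 142 184 184 185 184 182 181 184 190 190
216: 199 199 200 200 200 200 201 200 201 195 156  81  85  89  97 105 107 104 105  98  90 143 183 183 185 185 184 182 184 193 201 200
217: 200 199 199 199 200 200 201 200 200 179  96  80  87  92  98  93  99  89  91  96 130 183 183 183 184 184 183 184 193 202 201 201
218: 199 199 198 200 200 201 200 201 194 160 101  94  86  87  89  88  88  89  91 112 158 184 183 183 183 183 182 188 201 201 201 201
219: 199 199 199 199 200 200 200 200 180 103 104  97  81  88  90  91  91  91  83 101 166 184 183 183 182 181 181 188 201 201 201
[... 1698 characters left out ...]
183 183 182 184 183 183 182 183 182
233: 200 201 200 200 200 200 201 200 200 186 142 142 162 195 182 182 182 183 183 183 183 183 183 183 184 182 182 182 182 183 183 183
234: 200 200 200 200 199 200 201 200 200 200 201 201 201 196 183 183 182 182 182 183 184 183 181 182 182 182 182 182 183 183 183 183
235: 200 199 200 200 199 200 200 201 200 201 200 201 201 196 183 183 182 183 184 183 183 183 183 182 182 183 182 182 182 183 184 184
236: 199 200 200 200 200 200 200 200 200 201 201 201 201 198 188 183 183 184 184 183 183 182 182 182 182 182 182 182 182 183 183 183
237: 200 199 200 200 200 199 200 199 200 201 201 201 201 198 192 184 184 184 184 184 184 183 183 183 182 182 182 182 182 182 183 183
```

```bash
python3 - <<'E'
from h import *
d=img('top'); b=img('side')
T=lambda x,y:(155+x/4.2-.38,150+y/4.2-.38)
S=lambda x,y:(190+x/4-.4,165+y/4-.4)
y=.134; A=np.array([[np.cos(y),np.sin(y)],[-np.sin(y),np.cos(y)]]); c=np.array([594.5,-101.8])
B=lambda p:(A@(p[:2]-c)).round(1)
for n,(p,z) in dict(FLout=((415,64),25),FRout=((669,108),25),NLout=((399,288),25),NRout=((655,331),25),padLin=((431,90),23),FLleg=((404,128),25),padRin=((645,125),23)).items(): print('top',n,B(onz(d,*T(*p),z)))
for n,(p,z) in dict(FRout=((226,47),25),FLout=((106,195),25),FLleg=((187,203),25),FRleg=((288,62),25),studL=((391,205),38),studR=((467,58),38),NLleg=((314,208),25)).items(): print('side',n,B(onz(b,*S(*p),z)))
E
```

```text
top FLout [ 82.7 109.3]
top FRout [ 84.6 -80.1]
top NLout [-87.1  86.8]
top NRout [-82.8 -94.5]
top padLin [65.5 93.8]
top FLleg [ 31.6 107.2]
top padRin [ 68.8 -65. ]
side FRout [ 79.7 -78.6]
side FLout [ 83.2 109.4]
side FLleg [ 36.3 102.9]
side FRleg [ 34.9 -71.8]
side studL [-78.8  88.5]
side studR [-78.  -88.9]
side NLleg [-33.4  85.6]
```

```bash
python3 -c "
from h import *
plan([587.1,-87.4,112],-.6585)"
```

```text
shift [ 34.9 304.5  -4.7] turn [8.000e-04 1.200e-03 8.433e-01]
t 3.95 ee [496.8 205.5 107.3] yaw 0.1848 F [-0.  -0.4 -2.6] w 12.5 gf 30.0 q6 1.76
```

```bash
python3 -m inch '[[[4,35,-3,0,0,0.1,0],[8,75,-5,0,0,0.21,0],[13,114,-5,0,0,0.32,0],[17,152,-5,0,0,0.43,0],[22,190,-5,0,0,0.54,0],[26,228,-5,0,0,0.65,0],[31,267,-5,0,0,0.75,0],[35,304.5,-5,0,0,0.843,0],[35,304.5,-5,0,0,0.843,0],[35,304.5,-5,0,0,0.843,0],[35,304.5,-5,0,0,0.843,0]]]'
python3 - <<'E'
from h import *
plan([587.1,-87.4,112],-.6585)
a=img('top'); b=img('side')
for d,s in((a,'top'),(b,'side')): print(s,'stud foot/tip/eye',proj(d,[504,-23.2,25]),proj(d,[504,-23.2,38]),proj(d,[504,-23.2,77]))
ca,cb=proj(a,[504,-23.2,60]).astype(int),proj(b,[504,-23.2,60]).astype(int)
f=lambda d,c:cv2.resize(d['frame'][c[1]-25:c[1]+25,c[0]-20:c[0]+20,::-1],None,fx=10,fy=10,interpolation=cv2.INTER_CUBIC)
print(ca,cb);cv2.imwrite('pics/s1.png',np.hstack([f(a,ca),f(b,cb)]))
E
```

```text
t: 5.05
ee_pos: [586.9, -86.5, 112.6]
orientation: [2.974, -1.014, -0.002]
ft_force: [-0.3, -0.3, -2.7]
width: 12.7
grasp_force: 30.0
shift [0.7 0.6 0.6] turn [0.0004 0.0013 0.0013]
t 5.05 ee [586.9 -86.5 112.6] yaw -0.6572 F [-0.3 -0.3 -2.7] w 12.7 gf 30.0 q6 2.06
top stud foot/tip/eye [249.10369417 215.46147942] [249.03216362 214.29218498] [248.80748872 210.61947301]
side stud foot/tip/eye [287.19368204 221.15912082] [287.32130369 216.22885395] [287.71407477 201.05536077]
[248 212] [287 207]
```

View pics/s1.png

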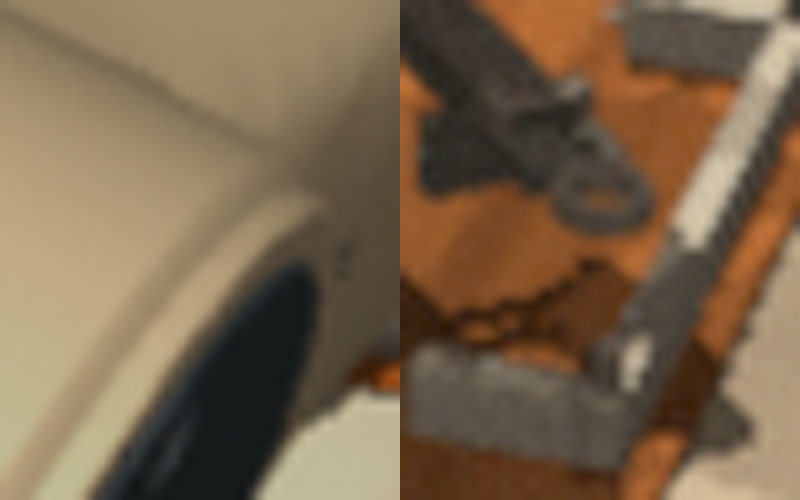

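The side crop shows the eye at (287.2, 201.5), directly over the stud, whose tip is at about (287.5, 217). The arm hides the top view here. Lowering in steps.

```bash
python3 -m inch '[[[0.7,0.6,15,0,0,0,0],[0.7,0.6,28,0,0,0,0],[0.7,0.6,34,0,0,0,0],[0.7,0.6,38,0,0,0,0],[0.7,0.6,41,0,0,0,0],[0.7,0.6,43,0,0,0,0],[0.7,0.6,43,0,0,0,0],[0.7,0.6,43,0,0,0,0]]]'
python3 - <<'E'
from h import *
plan([587.1,-87.4,65],-.6585)
b=img('side')
cb=proj(b,[504,-23.2,34]).astype(int); print(cb)
f=lambda d,c:cv2.resize(d['frame'][c[1]-45:c[1]+20,c[0]-75:c[0]+20,::-1],None,fx=8,fy=8,interpolation=cv2.INTER_CUBIC)
cv2.imwrite('pics/s2.png',f(b,cb))
E
```

```text
t: 5.95
ee_pos: [588.0, -88.2, 70.4]
orientation: [-2.973, 1.015, -0.001]
ft_force: [0.9, -0.7, -2.0]
width: 12.9
grasp_force: 30.0
shift [-1.3 -0.1  5.4] turn [-0.0003 -0.0005  0.0002]
t 5.95 ee [588.  -88.2  70.4] yaw -0.6583 F [ 0.9 -0.7 -2. ] w 12.9 gf 30.0 q6 2.06
[287 217]
```

View pics/s2.png

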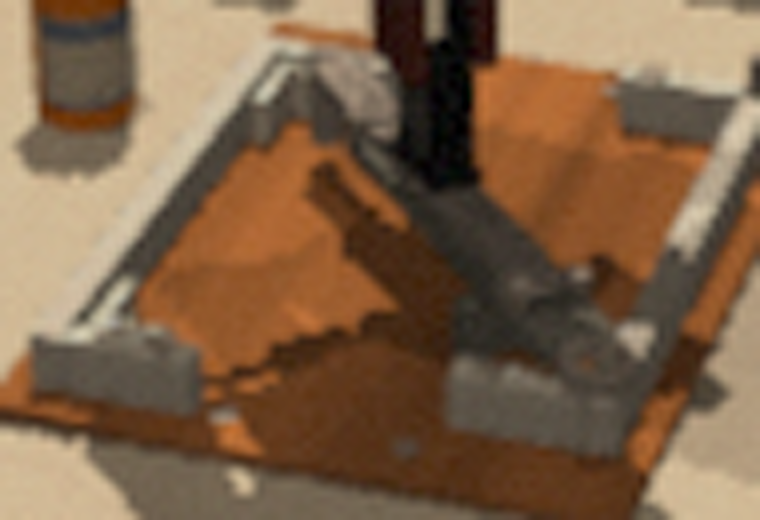

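The eye is at about (285.8, 216.4), roughly 2 mm towards the nose from the stud. I'll shift it back and lower fully.

```bash
python3 -m inch '[[[-2,0,0,0,0,0,0],[-2,0,2,0,0,0,0],[-2,0,4,0,0,0,0],[-2,0,5,0,0,0,0],[-2,0,5.5,0,0,0,0],[-2,0,5.5,0,0,0,0]]]'
python3 - <<'E'
from h import *
plan([587.1,-87.4,65],-.6585)
b=img('side')
c=b['frame'][203:232,270:302].astype(int).sum(2)//3
print('\n'.join(str(203+i)+': '+' '.join('%3d'%k for k in r) for i,r in enumerate(c)))
E
```

```text
t: 6.6
ee_pos: [586.7, -87.0, 64.8]
orientation: [-2.973, 1.015, -0.001]
ft_force: [1.0, -0.7, 0.4]
width: 12.5
grasp_force: 30.0
shift [ 0.6  0.  -0.2] turn [-0.0004 -0.0007  0.0003]
t 6.6 ee [586.7 -87.   64.8] yaw -0.6582 F [ 1.  -0.7  0.4] w 12.5 gf 30.0 q6 2.06
203:  52  55  56  58  55  52  53  48  63  76  80  90  88  87  86  86  81  72  76  85  93  93  90  93  93  81  72 108 117  80  66  56
204:  43  52  54  52  61  53  51  53  59  71  83  87  90  91  85  81  60  36  37  61  83  92  92  88  79  72  71  73  73  66  62  63
205:  33  42  49  53  54  49  57  57  54  56  68  84  89  90  87  70  36  43  41  42  60  89  97  91  72  73  71  65  68  69  59  71
206:  40  41  41  50  55  55  52  55  59  56  63  71  76  75  74  65  39  41  39  43  47  74  92  82  74  72  71  69  66  60  59  79
207:  39  44  43  52  55  52  58  61  57  57  62  58  42  65  85  74  50  33  41  45  59  58  68  78  69  71  66  63  64  57  72  92
208:  38  37  39  46  43  64  64  71  72  55  53  53  56  85 114  98  65  52  56  59  59  63  67  71  72  70  68  66  66  63  81  96
209:  32  36  36  41  46  55  71  8
[... 2323 characters left out ...]
 97  86  83 122 152 151 152 151 152
227:  54  51  46  55  54  57  58  64  65  70  72  75  74  72  69  76  81  79  76  65  68  85  93 104  88 103 142 153 151 153 151 150
228:  48  53  50  52  55  56  57  61  53  60  57  58  58  58  55  68  77  73  70  63  62  81  90  99  76 113 153 152 152 153 150 151
229:  50  53  55  56  53  58  57  61  63  58  58  62  55  42  36  43  55  49  48  53  48  61  94  86  93 141 161 164 156 155 152 154
230:  48  49  56  52  56  60  56  56  57  63  59  61  62  51  48  49  52  49  48  46  51  53  76  96 143 179 183 182 173 165 157 153
231:  54  53  56  57  56  60  60  59  61  61  61  58  54  64  59  60  62  59  58  54  53  54  60 117 168 184 182 182 181 179 172 162
```

```bash
python3 -m inch '[[[1,0,0,0,0,0,0],[2,0,0,0,0,0,0],[3,0,0,0,0,0,0],[3,0,0,0,0,0,0]]]' | grep -E 'pos|ft'; python3 -m inch '[[[1,0,0,0,0,0,0],[2,0,0,0,0,0,0],[3,0,0,0,0,0,0],[3,0,0,0,0,0,0]]]'| grep -E 'pos|ft'; python3 -m inch '[[[1,0,0,0,0,0,0],[2,0,0,0,0,0,0],[3,0,0,0,0,0,0],[3,0,0,0,0,0,0]]]'| grep -E 'pos|ft'
python3 - <<'E'
from h import *
b=img('side')
cb=np.array([287,217])
f=lambda d,c:cv2.resize(d['frame'][c[1]-45:c[1]+20,c[0]-75:c[0]+20,::-1],None,fx=8,fy=8,interpolation=cv2.INTER_CUBIC)
cv2.imwrite('pics/s3.png',cv2.convertScaleAbs(f(b,cb),alpha=1.5))
E
```

```text
ee_pos: [588.5, -88.8, 64.4]
ft_force: [-0.3, -0.2, -1.7]
ee_pos: [590.3, -90.3, 64.4]
ft_force: [-3.1, 2.5, 0.1]
ee_pos: [593.3, -92.5, 64.4]
ft_force: [-1.7, 1.7, -1.9]
```

View pics/s3.png

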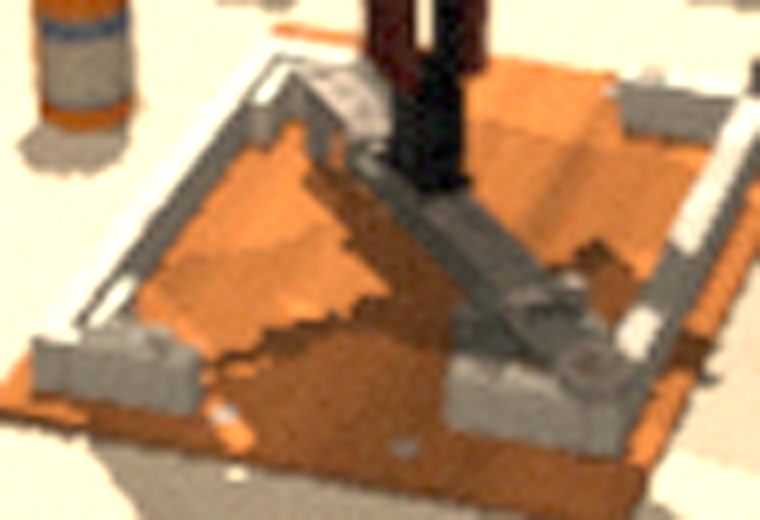

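The eye stayed on the stud, with a dark stud tip in the ring at crop (590, 358), while the grip moved. The 3–4 N pull matches the tongue's friction. Drawing further out.

```bash
g(){ grep -E 'pos|ft'|tr '\n' ' '; echo; }
python3 -m inch '[[[1,0,0,0,0,0,0],[2,0,0,0,0,0,0],[2,0,0,0,0,0,0]]]'|g; python3 -m inch '[[[1,0,0,0,0,0,0],[2,0,0,0,0,0,0],[2,0,0,0,0,0,0]]]'|g;python3 -m inch '[[[1,0,0,0,0,0,0],[1,0,0,0,0,0,0]]]'|g;
```

```text
ee_pos: [595.0, -93.8, 64.5] ft_force: [-2.2, 1.0, -2.9] 
ee_pos: [596.7, -95.0, 64.5] ft_force: [-2.2, 1.5, -3.1] 
ee_pos: [597.4, -95.6, 64.6] ft_force: [-3.2, 1.9, -2.9]
```

```bash
g(){ grep -E 'pos|ft'|tr '\n' ' '; echo; }
python3 -m inch '[[[1,0,0,0,0,0,0],[1,0,0,0,0,0,0]]]'|g; python3 -m inch '[[[1,0,0,0,0,0,0],[1,0,0,0,0,0,0]]]'|g;python3 -m inch '[[[1,0,0,0,0,0,0],[1,0,0,0,0,0,0]]]'|g;
```

```text
ee_pos: [598.2, -96.2, 64.6] ft_force: [-1.9, 1.3, -3.3] 
ee_pos: [599.0, -96.8, 64.6] ft_force: [-2.2, 0.8, -3.9] 
ee_pos: [599.8, -97.4, 64.6] ft_force: [-1.7, 2.1, -2.8]
```

```bash
g(){ grep -E 'pos|ft'|tr '\n' ' '; echo; }
for i in 1; do python3 -m inch '[[[1,0,0,0,0,0,0],[1,0,0,0,0,0,0]]]'|g; python3 -m inch '[[[1,0,0,0,0,0,0],[1,0,0,0,0,0,0]]]'|g;python3 -m inch '[[[1,0,0,0,0,0,0],[1,0,0,0,0,0,0]]]'|g; done
```

```text
ee_pos: [600.6, -98.0, 64.6] ft_force: [-1.6, 1.1, -3.0] 
ee_pos: [601.4, -98.6, 64.6] ft_force: [-2.0, 1.0, -2.3] 
ee_pos: [602.2, -99.2, 64.6] ft_force: [-2.4, 2.0, -2.8]
```

```bash
g(){ grep -E 'pos|ft'|tr '\n' ' '; echo; }
python3 -m inch '[[[1,0,0,0,0,0,0],[1,0,0,0,0,0,0]]]'|g; python3 -m inch '[[[1,0,0,0,0,0,0],[1,0,0,0,0,0,0]]]'|g
```

```text
ee_pos: [603.0, -99.9, 64.6] ft_force: [-2.2, 1.0, -3.6] 
ee_pos: [603.8, -100.5, 64.6] ft_force: [-2.5, 1.0, -2.9]
```

```bash
g(){ grep -E 'pos|ft'|tr '\n' ' '; echo; }
python3 -m inch '[[[1,0,0,0,0,0,0],[1,0,0,0,0,0,0]]]'|g; python3 -m inch '[[[1,0,0,0,0,0,0],[1,0,0,0,0,0,0]]]'|g
```

```text
ee_pos: [604.6, -101.1, 64.6] ft_force: [-2.1, 1.6, -1.8] 
ee_pos: [605.3, -101.7, 64.6] ft_force: [-1.8, 1.5, -2.1]
```

```bash
g(){ grep -E 'pos|ft'|tr '\n' ' '; echo; }
python3 -m inch '[[[1,0,0,0,0,0,0],[1,0,0,0,0,0,0]]]'|g
```

```text
ee_pos: [606.1, -102.3, 64.6] ft_force: [-2.4, 3.1, -2.0]
```

```bash
g(){ grep -E 'pos|ft'|tr '\n' ' '; echo; }
python3 -m inch '[[[0.7,0,0,0,0,0,0],[0.7,0,0,0,0,0,0]]]'|g
```

```text
ee_pos: [606.6, -102.7, 64.6] ft_force: [-2.5, 2.0, -2.4]
```

```bash
g(){ grep -E 'pos|ft'|tr '\n' ' '; echo; }
python3 -m inch '[[[0.7,0,0,0,0,0,0],[0.7,0,0,0,0,0,0]]]'|g
```

```text
ee_pos: [607.2, -103.1, 64.6] ft_force: [-2.4, 1.8, -2.5]
```

```bash
g(){ grep -E 'pos|ft'|tr '\n' ' '; echo; }
python3 -m inch '[[[0.5,0,0,0,0,0,0],[0.5,0,0,0,0,0,0]]]'|g
python3 -c "
from h import *
plan([606,-102,64.6],-.6585); print(status.get_obs()['moment'])"
```

```text
ee_pos: [607.6, -103.4, 64.6] ft_force: [-1.4, 1.6, -2.8] 
shift [-2.1 -0.2  0. ] turn [-0.     -0.0001  0.0003]
t 11.5 ee [ 607.6 -103.4   64.6] yaw -0.6582 F [-1.4  1.6 -2.8] w 12.6 gf 30.0 q6 2.04
[0.40860588 0.4306591  0.07875824]
```

```bash
g(){ grep -E 'pos|ft'|tr '\n' ' '; echo; }
python3 -m inch '[[[0.7,0,0,0,0,0,0],[0.7,0,0,0,0,0,0]]]'|g
```

```text
ee_pos: [608.1, -103.9, 64.6] ft_force: [-2.4, 1.6, -2.6]
```

```bash
g(){ grep -E 'pos|ft'|tr '\n' ' '; echo; }
python3 -m inch '[[[0.7,0,0,0,0,0,0],[0.7,0,0,0,0,0,0]]]'|g
```

```text
ee_pos: [608.5, -104.3, 64.5] ft_force: [-2.4, 1.8, -2.2]
```

```bash
g(){ grep -E 'pos|ft'|tr '\n' ' '; echo; }
python3 -m inch '[[[0.7,0,0,0,0,0,0],[0.7,0,0,0,0,0,0]]]'|g
```

```text
ee_pos: [608.8, -104.6, 64.5] ft_force: [-3.3, 2.2, -1.8]
```

```bash
g(){ grep -E 'pos|ft'|tr '\n' ' '; echo; }
python3 -m inch '[[[0.7,0,0,0,0,0,0],[0.7,0,0,0,0,0,0]]]'|g
python3 - <<'E'
from h import *
b=img('side')
f=b['frame'][150:240,210:310,::-1]
cv2.imwrite('pics/s4.png',cv2.convertScaleAbs(cv2.resize(f,None,fx=6,fy=6,interpolation=cv2.INTER_CUBIC),alpha=1.5))
E
```

```text
ee_pos: [609.1, -104.9, 64.4] ft_force: [-5.2, 3.3, -1.4]
```

View pics/s4.png

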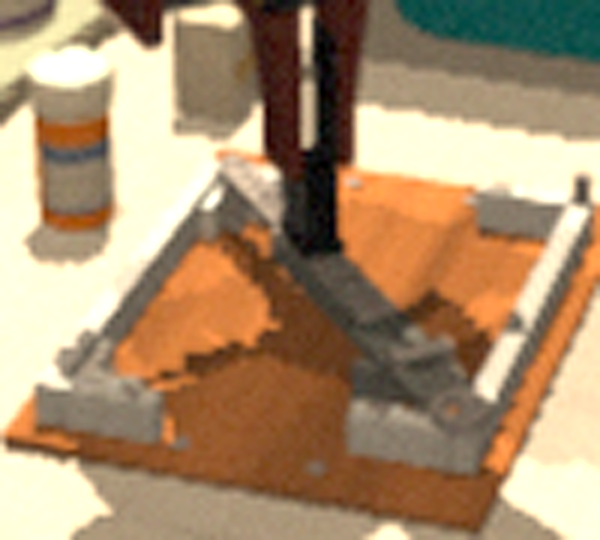

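The nose is in the corner pocket near crop (240, 185). Axial force has risen from about 2.7 to 6.1 N, and it bears on both pad walls. I'll press a little more and hold.

```bash
g(){ grep -E 'pos|ft'|tr '\n' ' '; echo; }
python3 -m inch '[[[0.5,0,0,0,0,0,0],[0.5,0,0,0,0,0,0],[0.5,0,0,0,0,0,0],[0.5,0,0,0,0,0,0]]]'|g
python3 -m inch '[[[0.2,0,0,0,0,0,0],[0.2,0,0,0,0,0,0],[0.2,0,0,0,0,0,0],[0.2,0,0,0,0,0,0],[0.2,0,0,0,0,0,0],[0.2,0,0,0,0,0,0],[0.2,0,0,0,0,0,0],[0.2,0,0,0,0,0,0]]]'|g
python3 -c "
from h import *
plan([606,-102,64.6],-.6585); print(status.get_obs()['moment'])"
```

```text
ee_pos: [609.2, -105.1, 64.4] ft_force: [-6.0, 2.8, -0.7] 
ee_pos: [609.2, -105.1, 64.4] ft_force: [-6.3, 3.4, -0.3] 
shift [-4.4 -0.5 -0.2] turn [0.0008 0.0022 0.0002]
t 13.55 ee [ 609.2 -105.1   64.4] yaw -0.6583 F [-6.3  3.4 -0.3] w 12.6 gf 30.0 q6 2.04
[ 0.72808219  1.11332916 -0.03686109]
```

```bash
g(){ grep -E 'pos|ft'|tr '\n' ' '; echo; }
python3 -m inch '[[[0.7,0,0,0,0,0,0],[0.7,0,0,0,0,0,0],[0.7,0,0,0,0,0,0],[0.7,0,0,0,0,0,0],[0.7,0,0,0,0,0,0],[0.7,0,0,0,0,0,0],[0.7,0,0,0,0,0,0],[0.7,0,0,0,0,0,0],[0.7,0,0,0,0,0,0],[0.7,0,0,0,0,0,0]]]'|g
python3 -c "
from h import *
plan([606,-102,64.6],-.6585); print(status.get_obs()['moment'])"
```

```text
ee_pos: [609.4, -105.3, 64.4] ft_force: [-7.2, 4.0, 1.2] 
shift [-4.7 -0.6 -0.2] turn [0.001  0.003  0.0002]
t 14.55 ee [ 609.4 -105.3   64.4] yaw -0.6583 F [-7.2  4.   1.2] w 12.8 gf 30.0 q6 2.04
[ 0.83270054  1.30916377 -0.00293175]
```

First diagonal taken: grip to stud is 133.5 mm. Backing off, lifting, and turning to the other diagonal.

```bash
python3 -m inch '[[[-3,0,0,0,0,0,0],[-4.5,0,0,0,0,0,0],[-4.5,0,-15,0,0,0,0],[-4.5,0,-40,0,0,0,0],[-5,0,-70,0,0,0,0],[-8,-1,-86,0,0,-0.14,0],[-10,-1,-86,0,0,-0.28,0],[-12,-1,-86,0,0,-0.42,0],[-14,-2,-86,0,0,-0.56,0],[-16,-2,-86,0,0,-0.7,0],[-18,-2,-86,0,0,-0.84,0],[-19,-3,-86,0,0,-0.98,0],[-20,-3,-86,0,0,-1.12,0],[-21,-3,-86,0,0,-1.26,0],[-22,-3.6,-86,0,0,-1.4,0],[-22,-3.6,-86,0,0,-1.54,0],[-22,-3.6,-86,0,0,-1.65,0],[-22,-3.6,-86,0,0,-1.691,0],[-22,-3.6,-86,0,0,-1.691,0],[-22,-3.6,-86,0,0,-1.691,0]]]'
python3 - <<'E'
from h import *
plan([594.8,-89.5,112],1.033)
a=img('top'); b=img('side')
o=status.get_obs()['ee_pos']
for d,s in((a,'top'),(b,'side')): print(s,'studR foot/tip',proj(d,[528,-201.6,25]),proj(d,[528,-201.6,38]),'eye pred',proj(d,[o[0]-66.8,o[1]-112.1,o[2]-35]))
E
```

```text
t: 16.55
ee_pos: [596.3, -89.8, 151.6]
orientation: [2.732, 1.549, 0.002]
ft_force: [0.1, -0.3, -2.4]
width: 12.6
grasp_force: 30.0
shift [-0.5 -1.6 39.6] turn [ 0.0018 -0.0007 -0.0016]
t 16.55 ee [596.3 -89.8 151.6] yaw 1.0314 F [ 0.1 -0.3 -2.4] w 12.6 gf 30.0 q6 0.37
top studR foot/tip [309.22169492 226.98530304] [309.83854916 225.93619594] eye pred [314.0726631  218.71444062]
side studR foot/tip [306.72957757 183.49359135] [306.9496525  178.97171311] eye pred [307.90896943 150.57110047]
```

```bash
python3 -m inch '[[[-0.5,-1.6,25,0,0,0,0],[-0.5,-1.6,42,0,0,0,0],[-0.5,-1.6,42,0,0,0,0],[-0.5,-1.6,42,0,0,0,0]]]'|grep pos
python3 - <<'E'
from h import *
plan([594.8,-89.5,112],1.033)
a=img('top'); b=img('side')
o=status.get_obs()['ee_pos']
for d,s in((a,'top'),(b,'side')): print(s,'eye pred',proj(d,[o[0]-66.8,o[1]-112.1,o[2]-35]), 'over stud',proj(d,[528,-201.6,o[2]-35]))
f=lambda d,u,v:cv2.resize(d['frame'][v-30:v+30,u-20:u+20,::-1],None,fx=10,fy=10,interpolation=cv2.INTER_CUBIC)
cv2.imwrite('pics/r1.png',cv2.convertScaleAbs(np.hstack([f(a,310,222),f(b,307,170)]),alpha=1.3))
E
```

```text
ee_pos: [594.1, -89.3, 108.8]
shift [ 0.2  0.7 -3.2] turn [-0.0002  0.0001 -0.0006]
t 17.05 ee [594.1 -89.3 108.8] yaw 1.0324 F [ 0.7 -0.1 -1.8] w 12.6 gf 30.0 q6 0.37
top eye pred [311.61651001 222.82286804] over stud [311.65474005 222.84733212]
side eye pred [307.55243793 165.97722061] over stud [307.58292873 165.95979019]
```

View pics/r1.png

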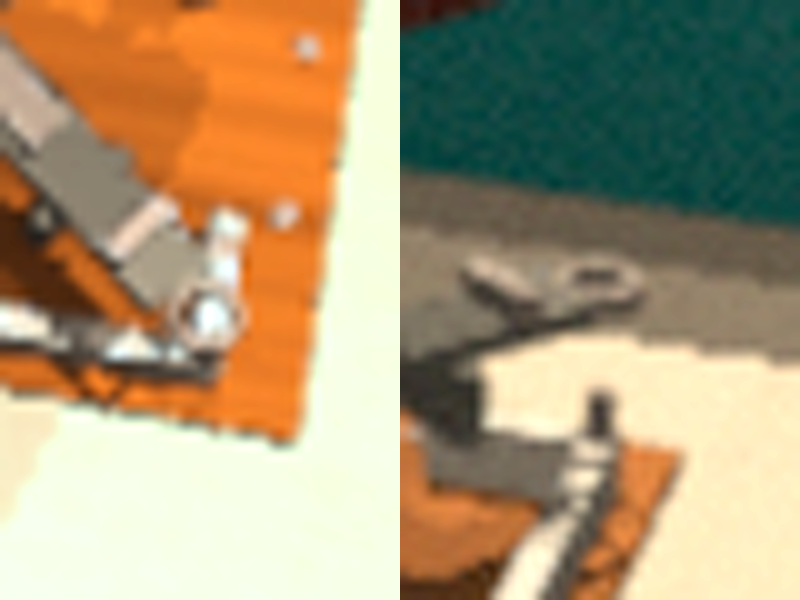

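In the top view the eye is at (310.4, 223.0) and the rail's outer corner at (311.1, 229.0). In the side view the eye is at (307.4, 167.6) and the stud tip at (306.8, 179.0). Checking the eye's offset from the stud in both views:

```bash
python3 - <<'E'
from h import *
a=img('top'); b=img('side'); o=status.get_obs()['ee_pos']
y=.134; A=np.array([[np.cos(y),np.sin(y)],[-np.sin(y),np.cos(y)]]); c=np.array([594.5+.9,-101.8])
B=lambda p:(A@(p[:2]-c)).round(1)
z=o[2]-35
print('z',z,'board coords')
print('top eye',B(onz(a,310.35,223.05,z)),onz(a,310.35,223.05,z),'railcorner(-85,-95)',B(onz(a,311.05,229.05,25)),'boardcorner(-95,-122.5)',B(onz(a,319.35,235.55,6)),'padleg end (-35,-85..-95)',B(onz(a,312.6,212.5,25)))
print('side eye',B(onz(b,307.4,167.6,z)),onz(b,307.4,167.6,z),'tip',B(onz(b,306.75,179,38)),'boardcorner',B(onz(b,287+28-.45,140+45.5-.45,6)))
print('pred eye',o[0]-66.8,o[1]-112.1)
# hole/ring precise in top
f=a['frame'][212:234,298:324].astype(int).sum(2)//3
print('\n'.join(str(212+i)+': '+' '.join('%3d'%k for k in r) for i,r in enumerate(f)))
f=b['frame'][158:186,294:320].astype(int).sum(2)//3
print('\n'.join(str(158+i)+': '+' '.join('%3d'%k for k in r) for i,r in enumerate(f)))
E
```

```text
z 74.67787883875147 board coords
top eye [-81.4 -86.4] [ 526.23675106 -198.29199616   74.67787884] railcorner(-85,-95) [-85.2 -96.1] boardcorner(-95,-122.5) [ -95.  -125.1] padleg end (-35,-85..-95) [-34.5 -93.2]
side eye [-81.8 -81. ] [ 525.11883604 -193.01811076   74.67787884] tip [-79.7 -89.6] boardcorner [ -94.  -121.5]
pred eye 528.000023626273 -201.49328345067056
212:  99 100  99  98  96  96 123 161 162 138  85  84  83  92 110  92  84  88  95 114 135 127  99 100 108 146
213: 101  98  98  97  98 127 161 161 148 128  93  90  92 120 165 140 107  85  91 120 157 140  89  93 109 152
214:  95 102 100 105 127 162 163 143 109 115 103  88  98 142 186 187 152  91  90 109 140 104  88  88 115 166
215:  57  91 101 133 164 163 138 117 118 118 110  79  85 140 160 171 142  99  97  97  96  94  94  93 124 174
216:  55  46  85 139 168 139  97 119 119 119 118 112 107 141 154 145 113 103 103 102 102 101 100 101 140 189
217:  75  56  51 107 146 104 119 119 119 118 119 124 130 134 172 160  99 103 103 103 103 105 105 109 147 190
218:  83  77  58  55  94 120 120 120 120 120 120 119 130 163 191 180  91 1
[... 4021 characters left out ...]
45 175 180 179 180 183 178 181 181 183 181 183
180:  44 133 183 178 174 183 182 178 183 180 179 140  60  65 122 172 181 179 183 178 181 180 179 183 181 181
181:  44 137 190 180 177 183 186 183 183 181 183 140  64  62 136 181 178 181 183 180 183 182 184 182 179 179
182:  47 121 165 167 171 181 186 189 186 182 167 118  62  58 127 177 182 179 179 183 181 179 183 184 183 179
183:  43  69  89  98 115 142 158 166 156 146 136 104  67  64 110 153 170 171 177 181 180 186 182 179 179 178
184:  65  76  83  85  81  82  82  80  82  90 137 154 132 121  96 105 139 142 148 162 165 171 182 182 178 178
185:  82  80  81  80  81  81  80  83  77  82 125 159 159 143 103 100 109 108 109 116 126 155 179 179 180 178
```

```bash
g(){ grep -E 'pos|ft'|tr '\n' ' '; echo; }
python3 -m inch '[[[-0.8,1,10,0,0,0,0],[-0.8,1,20,0,0,0,0],[-0.8,1,25,0,0,0,0],[-0.8,1,25,0,0,0,0]]]'|g
python3 -m inch '[[[0,0,3,0,0,0,0],[0,0,6,0,0,0,0],[0,0,6,0,0,0,0]]]'|g
python3 -m inch '[[[0,0,2,0,0,0,0],[0,0,4,0,0,0,0],[0,0,4,0,0,0,0]]]'|g
```

```text
ee_pos: [593.4, -90.3, 82.1] ft_force: [0.2, -0.1, -1.8] 
ee_pos: [594.3, -90.4, 77.3] ft_force: [0.4, 0.0, -2.4] 
ee_pos: [594.4, -90.5, 73.4] ft_force: [-0.1, -1.2, -1.7]
```

```bash
g(){ grep -E 'pos|ft'|tr '\n' ' '; echo; }
python3 -m inch '[[[0,0,3,0,0,0,0],[0,0,6,0,0,0,0],[0,0,8,0,0,0,0],[0,0,8.8,0,0,0,0],[0,0,8.8,0,0,0,0]]]'|g
python3 -m inch '[[[1,0,0,0,0,0,0],[2,0,0,0,0,0,0],[2,0,0,0,0,0,0]]]'|g
python3 -m inch '[[[1,0,0,0,0,0,0],[2,0,0,0,0,0,0],[2,0,0,0,0,0,0]]]'|g
python3 -m inch '[[[1,0,0,0,0,0,0],[1,0,0,0,0,0,0]]]'|g
```

```text
ee_pos: [594.3, -90.5, 64.6] ft_force: [-0.3, -1.9, -2.0] 
ee_pos: [595.3, -88.8, 64.7] ft_force: [-0.4, -2.9, -2.4] 
ee_pos: [596.6, -86.9, 64.8] ft_force: [-0.2, -2.8, -2.7] 
ee_pos: [597.1, -86.1, 64.8] ft_force: [-0.3, -2.6, -2.2]
```

```bash
g(){ grep -E 'pos|ft'|tr '\n' ' '; echo; }
python3 -m inch '[[[1,0,0,0,0,0,0],[2,0,0,0,0,0,0],[3,0,0,0,0,0,0],[3,0,0,0,0,0,0]]]'|g
python3 - <<'E'
from h import *
b=img('side'); a=img('top')
f=b['frame'][172:192,294:316].astype(int).sum(2)//3
print('\n'.join(str(172+i)+': '+' '.join('%3d'%k for k in r) for i,r in enumerate(f)))
f=a['frame'][218:234,300:320].astype(int).sum(2)//3
print('\n'.join(str(218+i)+': '+' '.join('%3d'%k for k in r) for i,r in enumerate(f)))
print(proj(b,[528.1+1.5,-201.7+2.6,29.5]),proj(a,[528.1+1.5,-201.7+2.6,29.5]))
E
```

```text
ee_pos: [598.6, -83.4, 64.8] ft_force: [-0.8, -2.4, -2.3] 
172: 183 182 179 162 134 133 134 135 136 119  99  98  96 100  98  99  99  98  97  95  99  98
173: 177 178 184 177 177 181 178 181 182 163 135 132 134 135 134 134 120  98  97  97  98  99
174: 179 178 178 181 181 183 182 181 179 179 180 181 180 184 181 179 161 136 136 136 135 136
175: 183 177 180 179 179 179 179 180 179 178 182 184 183 181 181 181 181 181 180 181 179 179
176: 180 180 180 181 183 180 180 180 182 181 180 181 182 181 178 182 180 180 182 182 183 182
177: 180 179 183 183 179 180 182 182 183 182 181 181 181 176 182 180 179 180 181 181 182 182
178: 180 182 182 179 181 180 180 184 180 178 176 170 158 160 171 180 182 182 178 182 180 183
179: 172 169 174 180 179 180 181 179 177 164 149 130 107 109 136 166 177 180 180 182 182 180
180: 144 148 155 167 168 166 160 165 159 133  96  80  62  67  82 127 160 175 182 182 184 180
181: 104 132 138 141 141 125 114 127 135 113  82  74  67  68  78 108 132 158 184 183 183 182
182:  56  77 111 137 144 134 120 106 113 116 109 105  91  97  99  93 112 154 181 181 181 184
183:  44  45  51 1
[... 1534 characters left out ...]
3 196 155  90 128 134 147  91 107 107 106 106 105
227: 136 175 177 168 128  91  94 160 165  82  63 103 133 148  94 106 110 110 109 110
228:  54  50  48  57  66  69  66 109 130 104  73 103 141 142 107 106 107 108 108 109
229:  75  72  68  52  55  54  52  78 116 113 115 138 146 109 107 107 106 106 107 108
230: 112 112  98  53  53  49  40  41  56  94 101  94  90 113 112 110 110 109 107 110
231: 106 113 107  80  79  70  43  48  76 101  92  94 104 112 112 112 113 112 111 118
232: 129 122 107 100 101  92  70  86 101 101 100 103 109 109 109 109 110 110 111 116
233: 190 159 126 118 121 123 118 124  99 100 101 107 112 112 111 111 110 110 109 117
[305.84722408 182.23376833] [308.76445678 225.84947321]
```

The numeric patches show the stud tip inside the ring: the dark core is at top (309.5, 227), with the gap on the nose side. So the eye is on and snug. Continuing.

```bash
g(){ grep -E 'pos|ft'|tr '\n' ' '; echo; }
python3 -m inch '[[[1,0,0,0,0,0,0],[2,0,0,0,0,0,0],[2,0,0,0,0,0,0]]]'|g
python3 -m inch '[[[1,0,0,0,0,0,0],[2,0,0,0,0,0,0],[2,0,0,0,0,0,0]]]'|g
python3 -m inch '[[[1,0,0,0,0,0,0],[1,0,0,0,0,0,0]]]'|g
```

```text
ee_pos: [599.7, -81.8, 64.8] ft_force: [-1.4, -2.8, -2.8] 
ee_pos: [600.7, -80.0, 64.8] ft_force: [-0.9, -2.3, -2.9] 
ee_pos: [601.2, -79.2, 64.8] ft_force: [-1.1, -2.7, -2.3]
```

```bash
g(){ grep -E 'pos|ft'|tr '\n' ' '; echo; }
python3 -m inch '[[[1,0,0,0,0,0,0],[1,0,0,0,0,0,0]]]'|g
python3 -m inch '[[[1,0,0,0,0,0,0],[1,0,0,0,0,0,0]]]'|g
```

```text
ee_pos: [601.7, -78.3, 64.8] ft_force: [-0.8, -1.0, -2.1] 
ee_pos: [602.2, -77.5, 64.8] ft_force: [-0.3, -2.8, -2.4]
```

```bash
g(){ grep -E 'pos|ft'|tr '\n' ' '; echo; }
python3 -m inch '[[[1,0,0,0,0,0,0],[1,0,0,0,0,0,0]]]'|g
python3 -m inch '[[[1,0,0,0,0,0,0],[1,0,0,0,0,0,0]]]'|g
```

```text
ee_pos: [602.7, -76.6, 64.8] ft_force: [-0.7, -3.2, -2.6] 
ee_pos: [603.2, -75.8, 64.8] ft_force: [-0.9, -2.3, -2.2]
```

```bash
g(){ grep -E 'pos|ft'|tr '\n' ' '; echo; }
python3 -m inch '[[[1,0,0,0,0,0,0],[1,0,0,0,0,0,0]]]'|g
python3 -m inch '[[[1,0,0,0,0,0,0],[1,0,0,0,0,0,0]]]'|g
```

```text
ee_pos: [603.7, -74.9, 64.8] ft_force: [-0.4, -2.0, -2.5] 
ee_pos: [604.2, -74.0, 64.8] ft_force: [-1.6, -2.0, -2.4]
```

```bash
g(){ grep -E 'pos|ft'|tr '\n' ' '; echo; }
python3 -m inch '[[[1,0,0,0,0,0,0],[1,0,0,0,0,0,0]]]'|g
python3 -m inch '[[[1,0,0,0,0,0,0],[1,0,0,0,0,0,0]]]'|g
```

```text
ee_pos: [604.8, -73.2, 64.8] ft_force: [-1.0, -2.9, -2.2] 
ee_pos: [605.2, -72.4, 64.8] ft_force: [-0.1, -2.6, -3.8]
```

```bash
g(){ grep -E 'pos|ft'|tr '\n' ' '; echo; }
python3 -m inch '[[[1,0,0,0,0,0,0],[1,0,0,0,0,0,0]]]'|g
python3 -c "
from h import *
a=img('top');b=img('side');f=a['frame'][160:186,240:270].astype(int).sum(2)//3
print('\n'.join(str(160+i)+': '+' '.join('%3d'%k for k in r) for i,r in enumerate(f)))
f=b['frame'][200:226,205:240].astype(int).sum(2)//3
print('\n'.join(str(200+i)+': '+' '.join('%3d'%k for k in r) for i,r in enumerate(f)))"
```

```text
ee_pos: [605.6, -71.8, 64.7] ft_force: [-1.6, -4.4, -2.7] 
160: 168 167 167 166 165 165 163 162 162 160 159 157 156 155 153 152 150 148 146 144 142 140 137 133 129 124 123 128 131 132
161: 169 169 168 167 167 166 165 164 164 162 161 161 158 157 156 155 153 152 150 149 147 145 142 140 137 133 128 123 121 123
162: 171 171 171 169 168 167 167 166 166 164 164 163 161 161 159 158 157 156 153 153 151 148 147 145 142 138 131 122 115 111
163: 172 172 171 170 170 169 168 167 167 166 165 165 163 163 162 161 159 158 157 156 154 153 151 148 143 135 127 120 112 109
164: 174 173 172 172 172 170 170 169 168 168 166 166 166 166 164 163 162 161 159 159 157 156 154 147 138 130 124 118 117 115
165: 175 174 174 173 173 172 171 171 170 169 169 168 167 167 165 165 164 163 162 161 160 158 151 142 133 128 124 125 129 135
166: 176 175 175 174 174 174 173 172 171 172 170 169 169 167 167 166 166 165 164 164 161 155 145 137 130 129 136 143 141 139
167: 176 176 176 175 175 174 173 173 173 171 172 171 170 169 169 167 167 167 166 164 159 146 139 134 133 143 153 150 144 125
168: 176 177 176 176 176 175 174 174 173 
[... 5278 characters left out ...]
 155 119 104 105 103  83  53  53  49  52  59  65  68  74  75  75  74  81  85  82  80  81  80  80  77  77  71  65  59  62
222: 181 181 180 183 166 119  89  92  93  93  81  69  74  74  73  62  56  54  55  49  59  60  73  74  74  75  77  79  81  83  77  71  64  59  63
223: 182 183 183 182 166 108  49  47  61  65  75  82  87  90  94  87  76  78  76  75  71  67  54  50  60  62  67  68  76  77  71  65  60  66  68
224: 180 184 180 179 182 146  70  60  58  50  43  43  46  57  67  80  87  88  91  92  99  89  80  80  79  80  73  57  58  56  54  58  62  67  71
225: 181 181 178 180 181 161 133 130 125 109  96 101  70  62  49  57  50  48  48  56  74  85  92  94  97 101  93  81  82  83  71  61  63  63  62
```

```bash
g(){ grep -E 'pos|ft'|tr '\n' ' '; echo; }
python3 -m inch '[[[0.7,0,0,0,0,0,0],[0.7,0,0,0,0,0,0]]]'|g
python3 -m inch '[[[0.5,0,0,0,0,0,0],[0.5,0,0,0,0,0,0],[0.5,0,0,0,0,0,0]]]'|g
```

```text
ee_pos: [605.8, -71.5, 64.6] ft_force: [-1.8, -5.4, -2.4] 
ee_pos: [605.9, -71.3, 64.6] ft_force: [-3.1, -7.4, -3.1]
```

```bash
g(){ grep -E 'pos|ft'|tr '\n' ' '; echo; }
python3 -m inch '[[[0.5,0,0,0,0,0,0],[0.5,0,0,0,0,0,0],[0.5,0,0,0,0,0,0]]]'|g
```

```text
ee_pos: [606.1, -71.0, 64.6] ft_force: [-2.4, -8.4, -4.3]
```

```bash
g(){ grep -E 'pos|ft'|tr '\n' ' '; echo; }
python3 -m inch '[[[0,0.5,0,0,0,0,0],[0,1,0,0,0,0,0],[0,1,0,0,0,0,0]]]'|g
python3 -c "
from h import *
print(status.get_obs()['moment'])"
python3 -m inch '[[[0,0.5,0,0,0,0,0],[0,1,0,0,0,0,0],[0,1,0,0,0,0,0]]]'|g
```

```text
ee_pos: [606.9, -71.2, 64.5] ft_force: [-1.5, -6.3, -2.3] 
[-1.17979687  0.32877583 -0.00237639]
ee_pos: [608.1, -71.3, 64.6] ft_force: [-2.1, -4.6, -2.1]
```

It slid along the left wall, so it wasn't yet against the far wall. Turning it slightly and easing right until both walls bear.

```bash
g(){ grep -E 'pos|ft'|tr '\n' ' '; echo; }
python3 -m inch '[[[0,0.3,0,0,0,0.006,0],[0,0.5,0,0,0,0.012,0],[0,0.5,0,0,0,0.012,0]]]'|g
python3 -m inch '[[[0.4,0.5,0,0,0,0.004,0],[0.4,0.5,0,0,0,0.004,0]]]'|g
```

```text
ee_pos: [608.9, -71.3, 64.9] ft_force: [-1.4, -3.0, -2.1] 
ee_pos: [609.4, -71.2, 64.8] ft_force: [-1.9, -2.1, -1.3]
```

```bash
g(){ grep -E 'pos|ft'|tr '\n' ' '; echo; }
python3 -m inch '[[[0.5,0.5,0,0,0,0.004,0],[0.5,0.5,0,0,0,0.004,0],[0.5,0.5,0,0,0,0.004,0]]]'|g
```

```text
ee_pos: [609.7, -71.3, 64.8] ft_force: [-2.6, -3.6, -1.2]
```

```bash
g(){ grep -E 'pos|ft'|tr '\n' ' '; echo; }
python3 -m inch '[[[0.7,0.3,0,0,0,0.002,0],[0.7,0.3,0,0,0,0.002,0],[0.7,0.3,0,0,0,0.002,0]]]'|g
```

```text
ee_pos: [609.9, -71.2, 64.7] ft_force: [-3.3, -5.3, 0.1]
```

```bash
g(){ grep -E 'pos|ft'|tr '\n' ' '; echo; }
python3 -m inch '[[[0.7,0,0,0,0,0,0],[0.7,0,0,0,0,0,0],[0.7,0,0,0,0,0,0]]]'|g
```

```text
ee_pos: [609.9, -71.1, 64.7] ft_force: [-5.6, -8.3, -0.2]
```

```bash
g(){ grep -E 'pos|ft'|tr '\n' ' '; echo; }
python3 -m inch '[[[0,0.4,0,0,0,0,0],[0,0.8,0,0,0,0,0],[0,0.8,0,0,0,0,0]]]'|g
python3 - <<'E'
from h import *
b=img('side');plan([609.9,-71.1,64.7],1.012); print(status.get_obs()['moment'])
y=.134; c=np.array([595.4,-101.8]); X=np.array([np.cos(y),np.sin(y)]);Y=np.array([-np.sin(y),np.cos(y)])
for n,p,z in(('nose(66.4,86.2) top',(66.4,86.2),33),('nose(62,89)',(62,89),33),('nose (65,92)',(65,92),33),('padtop inner corner if nose 66,86',(71,91),23),('rail inner corner d17',(75,102),25),('leg end inner',(35,102),25),('leg end outer',(35,112),25)):
    print(n,proj(b,np.r_[c+p[0]*X+p[1]*Y,z]).round(1))
f=b['frame'][190:226,205:245].astype(int).sum(2)//3
print('     '+' '.join('%3d'%k for k in range(205,245)))
print('\n'.join(str(190+i)+': '+' '.join('%3d'%k for k in r) for i,r in enumerate(f)))
i=cv2.imread('pics/side1.png').astype(int)[190:226,205:245].sum(2)//3
print('before');print('\n'.join(str(190+k)+': '+' '.join('%3d'%q for q in r) for k,r in enumerate(i)))
E
```

```text
ee_pos: [610.3, -71.3, 64.6] ft_force: [-5.9, -8.0, 0.5] 
shift [-0.  -0.4 -0.1] turn [-0.002   0.0022 -0.001 ]
t 25.9 ee [610.3 -71.3  64.6] yaw 1.011 F [-6.2 -8.1  1.2] w 12.5 gf 30.1 q6 0.43
[-1.33993029  1.07033805  0.08186116]
nose(66.4,86.2) top [226.3 206.4]
nose(62,89) [227.6 207.3]
nose (65,92) [225.9 207.7]
padtop inner corner if nose 66,86 [223.9 210.8]
rail inner corner d17 [220.3 212.2]
leg end inner [236.7 215.2]
leg end outer [235.1 217.5]
     205 206 207 208 209 210 211 212 213 214 215 216 217 218 219 220 221 222 223 224 225 226 227 228 229 230 231 232 233 234 235 236 237 238 239 240 241 242 243 244
190: 181 178 181 181 182 182 184 181 163 122  99 101  98 101  96 100  99  99 100  99  96  98 118 158 181 181 181 181 172 162 162 152 117  68  67  69  61  58  60  58
191: 182 180 182 183 181 185 183 180 180 153  97  99  99  99 100 100  95  97  96  97  95 100 145 181 182 184 179 176 173 171 162 127  74  66  65  64  59  67  80  74
192: 181 183 183 183 183 182 183 183 182 164 121 101  98  99 101  98  96  96 101  97 120 136 158 180 185 176 175 186 189 185 154  91  66  64  63  
[... 10710 characters left out ...]
  72  64  83 103 104 104 105 109 108 111
222: 166 165 164 167 151 110  80  84  84  83  69  67  70  65  67  56  49  48  47  48  52  50  67  66  67  67  67  68  72  76  70  61  80 105 106 109 112 105 112 107
223: 167 163 165 166 149 102  40  48  52  60  67  72  80  79  86  75  71  66  66  65  63  61  49  47  48  51  57  58  66  69  63  57  79 107 116 117 118 108 108 105
224: 165 165 164 166 164 132  66  51  47  50  40  37  42  49  64  73  75  80  83  82  88  82  72  70  69  74  63  53  53  53  51  63  84 108 114 122 117 107 106 105
225: 166 164 164 162 164 147 124 117 110  97  87  90  63  50  46  40  41  43  45  57  62  76  85  88  90  91  84  70  73  74  71  90 105  98  95 103 109 104 109 106
```

Camera and kinematics disagree by a few mm about this pocket. I'll settle it by feel: back off 3 mm, swing about the eye, and find each wall.

```bash
g(){ grep -E 'pos|ft'|tr '\n' ' '; echo; }
python3 -m inch '[[[-2,0,0,0,0,0,0],[-4.2,-0.3,0,0,0,0,0],[-4.2,-0.3,0,0,0,0,0]]]'|g
python3 -m inch '[[[0,0.6,0,0,0,0.004,0],[0,1.2,0,0,0,0.008,0],[0,1.2,0,0,0,0.008,0]]]'|g
python3 -m inch '[[[0,0.6,0,0,0,0.004,0],[0,0.6,0,0,0,0.004,0]]]'|g
python3 -m inch '[[[0,0.6,0,0,0,0.004,0],[0,0.6,0,0,0,0.004,0]]]'|g
python3 -c "
from h import *
print(status.get_obs()['moment'])"
```

```text
ee_pos: [609.7, -73.7, 65.0] ft_force: [-0.5, 0.2, -0.5] 
ee_pos: [610.4, -74.3, 64.9] ft_force: [-1.3, 1.7, 0.4] 
ee_pos: [610.7, -74.8, 64.7] ft_force: [-1.3, 1.7, -0.2] 
ee_pos: [611.1, -75.2, 64.7] ft_force: [-2.2, 1.4, 0.1] 
[0.28740921 0.36830606 0.11870222]
```

The nose-side contact (about 2 N, with the moment matching a force at the nose) comes right where a corner seat predicts. So the last position did bear on both walls. Swinging back and re-seating.

```bash
g(){ grep -E 'pos|ft'|tr '\n' ' '; echo; }
python3 -m inch '[[[0,-1.2,0,0,0,-0.008,0],[0,-2.4,0,0,0,-0.016,0],[0,-2.4,0,0,0,-0.016,0]]]'|g
python3 -m inch '[[[1,0,0,0,0,0,0],[2,0,0,0,0,0,0],[2,0,0,0,0,0,0]]]'|g
python3 -c "
from h import *
plan([610,-71.1,64.7],1.011)"
```

```text
ee_pos: [609.3, -74.1, 64.8] ft_force: [-0.7, -0.2, -1.7] 
ee_pos: [610.1, -72.2, 64.7] ft_force: [-1.6, -0.9, -2.5] 
shift [ 0.9 -0.7 -0. ] turn [-0.0004  0.0003 -0.0001]
t 27.5 ee [610.1 -72.2  64.7] yaw 1.0109 F [-1.6 -0.9 -2.5] w 12.5 gf 30.1 q6 0.42
```

```bash
g(){ grep -E 'pos|ft'|tr '\n' ' '; echo; }
python3 -m inch '[[[0.9,-0.4,0,0,0,0,0],[0.9,-0.4,0,0,0,0,0]]]'|g
python3 -m inch '[[[0.5,0,0,0,0,0,0],[0.5,0,0,0,0,0,0]]]'|g
```

```text
ee_pos: [610.1, -71.4, 64.6] ft_force: [-1.9, -2.7, -2.1] 
ee_pos: [610.1, -71.3, 64.6] ft_force: [-4.1, -4.7, -1.5]
```

```bash
g(){ grep -E 'pos|ft'|tr '\n' ' '; echo; }
python3 -m inch '[[[0.5,0,0,0,0,0,0],[0.5,0,0,0,0,0,0]]]'|g
```

```text
ee_pos: [610.1, -71.2, 64.6] ft_force: [-5.1, -5.9, -1.4]
```

```bash
g(){ grep -E 'pos|ft'|tr '\n' ' '; echo; }
python3 -m inch '[[[0.3,-0.3,0,0,0,0,0],[0.3,-0.3,0,0,0,0,0],[0.3,-0.3,0,0,0,0,0],[0.3,-0.3,0,0,0,0,0],[0.3,-0.3,0,0,0,0,0],[0.3,-0.3,0,0,0,0,0],[0.3,-0.3,0,0,0,0,0],[0.3,-0.3,0,0,0,0,0],[0.3,-0.3,0,0,0,0,0],[0.3,-0.3,0,0,0,0,0],[0.3,-0.3,0,0,0,0,0],[0.3,-0.3,0,0,0,0,0]]]'|g
```

```text
ee_pos: [609.9, -71.1, 64.6] ft_force: [-4.8, -7.3, -0.9]
```

The long diagonal reads about 154 mm grip to stud, against about 133.5 mm for the short one. Looking back, the short reading still crept about 1.3 mm under load, much as this one did while on a single wall. There's time left, so I'll push the tongue in, retake the short one properly, then finish on the long.

```bash
g(){ grep -E 'pos|ft'|tr '\n' ' '; echo; }
python3 -m inch '[[[-2,0,0,0,0,0,0],[-4,0,0,0,0,0,0],[-6,0,0,0,0,0,0],[-8,0,0,0,0,0,0],[-10,0,0,0,0,0,0],[-12,0,0,0,0,0,0],[-14,0,0,0,0,0,0],[-14,0,0,0,0,0,0]]]'|g
python3 -m inch '[[[-2,0,0,0,0,0,0],[-4,0,0,0,0,0,0],[-6,0,0,0,0,0,0],[-8,0,0,0,0,0,0],[-10,0,0,0,0,0,0],[-12,0,0,0,0,0,0],[-14,0,0,0,0,0,0],[-16,0,0,0,0,0,0],[-18,0,0,0,0,0,0],[-20,0,0,0,0,0,0],[-20,0,0,0,0,0,0]]]'|g
python3 -m inch '[[[3,0,-1,0,0,0,0],[3,0,-1,0,0,0,0]]]'|g
python3 -c "
from h import *
plan([610,-71.1,64.7],1.011); o=status.get_obs()['ee_pos'];print(np.hypot(o[0]-528.1,o[1]+201.7))"
```

```text
ee_pos: [603.6, -82.0, 64.9] ft_force: [1.1, 1.7, 0.5] 
ee_pos: [592.6, -99.1, 64.7] ft_force: [1.5, 1.2, -0.1] 
ee_pos: [593.9, -96.2, 65.5] ft_force: [0.1, 1.4, -1.1] 
shift [29.8  0.3  0.8] turn [-0.001   0.0008 -0.    ]
t 31.4 ee [593.9 -96.2  65.5] yaw 1.011 F [ 0.1  1.4 -1.1] w 13.1 gf 30.0 q6 0.38
124.3615367597636
```

```bash
python3 -m inch '[[[0,0,-15,0,0,0,0],[0,0,-45,0,0,0,0],[0,0,-75,0,0,0,0],[0,1,-86,0,0,0.14,0],[0,2,-86,0,0,0.28,0],[1,3,-86,0,0,0.42,0],[1,4,-86,0,0,0.56,0],[1,5,-86,0,0,0.7,0],[1,6,-86,0,0,0.84,0],[1,7,-86,0,0,0.98,0],[2,8,-86,0,0,1.12,0],[2,9,-86,0,0,1.26,0],[2,9,-86,0,0,1.4,0],[2,9,-86,0,0,1.54,0],[2,9,-86,0,0,1.6695,0],[2,9,-60,0,0,1.6695,0],[2,9,-40,0,0,1.6695,0],[2,9,-40,0,0,1.6695,0]]]' >/dev/null
python3 -c "
from h import *
plan([602.3,-99.3,100],-.6585)"
```

```text
shift [ 1.3 -0.7  4. ] turn [ 0.0025  0.0045 -0.0002]
t 33.2 ee [600.9 -99.  104. ] yaw -0.6587 F [-0.7  0.7 -2. ] w 12.3 gf 30.0 q6 2.05
```

```bash
g(){ grep -E 'pos|ft'|tr '\n' ' '; echo; }
python3 -m inch '[[[0.8,-0.5,12,0,0,0,0],[0.8,-0.5,20,0,0,0,0],[0.8,-0.5,24,0,0,0,0],[0.8,-0.5,28,0,0,0,0],[0.8,-0.5,31,0,0,0,0],[0.8,-0.5,31,0,0,0,0]]]'|g
python3 -m inch '[[[0,0,3,0,0,0,0],[0,0,6,0,0,0,0],[0,0,8,0,0,0,0],[0,0,8,0,0,0,0]]]'|g
python3 -m inch '[[[1.5,0,0,0,0,0,0],[3,0,0,0,0,0,0],[4,0,0,0,0,0,0],[4,0,0,0,0,0,0]]]'|g
python3 -m inch '[[[1,0,0,0,0,0,0],[2,0,0,0,0,0,0],[2,0,0,0,0,0,0]]]'|g
```

```text
ee_pos: [603.9, -99.4, 74.5] ft_force: [0.2, 0.2, -2.1] 
ee_pos: [604.0, -99.4, 66.5] ft_force: [0.2, 0.8, -1.3] 
ee_pos: [607.1, -102.0, 66.7] ft_force: [-0.3, -0.7, -2.4] 
ee_pos: [607.9, -102.9, 66.4] ft_force: [-3.9, 2.6, -2.2]
```

```bash
g(){ grep -E 'pos|ft'|tr '\n' ' '; echo; }
python3 -m inch '[[[0,0,1,0,0,0,0],[0,0,1.8,0,0,0,0],[0,0,1.8,0,0,0,0]]]'|g
python3 -m inch '[[[0.6,0,0,0,0,0,0],[0.6,0,0,0,0,0,0]]]'|g
python3 -c "
from h import *
a=img('side');f=a['frame'][210:226,276:300].astype(int).sum(2)//3
print('\n'.join(str(210+i)+': '+' '.join('%3d'%k for k in r) for i,r in enumerate(f)))"
```

```text
ee_pos: [608.5, -103.0, 64.7] ft_force: [-3.0, 1.9, -3.6] 
ee_pos: [608.7, -103.3, 64.7] ft_force: [-4.1, 2.1, -4.0] 
210:  60  61  47  36  39  40  43  45  53  57  51  41  39  40  73 131 158 160 153 115  65  63  68  82
211:  54  53  36  47  46  45  51  59  57  60  60  46  38  47 106 148 156 156 134  78  68  72  76  93
212:  54  54  49  52  53  56  54  59  55  59  61  62  42  91 138 157 157 148 113  65  66  80  92  92
213:  42  55  55  52  55  58  56  59  58  57  57  56  53 122 162 159 162 133  74  64  59  73  92  93
214:  41  47  51  57  58  56  61  58  62  60  66  65  84 138 165 157 153 110  63  62  65  83  90  97
215:  40  39  47  57  52  53  60  63  70  72  74  76  91 135 153 159 137  74  64  67  80  95  96  87
216:  42  38  40  49  51  54  64  71  67  60  62  76  74  73  95 136 124  62  64  70  83  91  97  84
217:  75  52  47  48  46  56  74  67  62  61  62  64  65  71  72  80  75  65  60  57  76  91  93  82
218: 109  90  78  68  61  65  70  71  74  74  66  60  66  70  75  66  59  61  63  78  90  91  81  79
219: 102 102 106  98  87  76  61  74  76  75  71  68  74  71  64  59  57  68  80  88  93  88  76  81
220:  94  95 101  97  99  87  65  62  67  69  72  75  71  62  56  60  59  66  83  92  91  86  89 127
221:  83  85  83  85  91  92  83  65  64  64  64  68  63  62  62  60  57  53  74  92  90  75 109 151
222:  79  81  80  79  82  78  84  81  71  67  65  69  72  64  65  63  66  87  91  91  84  69 115 151
223:  82  82  83  80  81  82  80  76  77  72  76  78  76  72  65  53  83 106 102  95  82  79 132 151
224:  80  83  78  79  79  78  76  80  77  76  80  79  77  72  64  56  82 104 109 103  75 111 152 152
225:  82  82  79  82  80  79  78  79  77  73  78  75  77  68  55  66  91 106 107  89  82 129 151 152
```

```bash
g(){ grep -E 'pos|ft'|tr '\n' ' '; echo; }
python3 -m inch '[[[0.4,0.5,0,0,0,0.004,0],[0.4,0.8,0,0,0,0.006,0],[0.4,0.8,0,0,0,0.006,0]]]'|g
python3 -m inch '[[[0.6,0,0,0,0,0,0],[0.6,0,0,0,0,0,0]]]'|g
```

```text
ee_pos: [609.0, -104.4, 64.9] ft_force: [-3.7, 1.8, -3.6] 
ee_pos: [609.3, -104.7, 64.9] ft_force: [-4.7, 1.9, -3.5]
```

```bash
g(){ grep -E 'pos|ft'|tr '\n' ' '; echo; }
python3 -m inch '[[[0.5,0,0,0,0,0,0],[0.5,0,0,0,0,0,0]]]'|g
```

```text
ee_pos: [609.5, -105.0, 64.8] ft_force: [-5.1, 1.9, -3.1]
```

```bash
g(){ grep -E 'pos|ft'|tr '\n' ' '; echo; }
python3 -m inch '[[[0.5,0.5,0,0,0,0.004,0],[0.7,1,0,0,0,0.008,0],[0.7,1,0,0,0,0.008,0]]]'|g
```

```text
ee_pos: [609.5, -106.0, 64.9] ft_force: [-4.4, 3.3, -2.6]
```

```bash
g(){ grep -E 'pos|ft'|tr '\n' ' '; echo; }
python3 -m inch '[[[0.5,0.5,0,0,0,0.004,0],[0.7,1,0,0,0,0.008,0],[0.7,1,0,0,0,0.008,0]]]'|g
```

```text
ee_pos: [609.1, -106.8, 64.9] ft_force: [-5.6, 4.5, -1.9]
```

```bash
g(){ grep -E 'pos|ft'|tr '\n' ' '; echo; }
python3 -m inch '[[[0.7,0,0,0,0,0,0],[0.7,0,0,0,0,0,0],[0.7,0,0,0,0,0,0]]]'|g
```

```text
ee_pos: [609.1, -106.8, 64.8] ft_force: [-7.0, 7.3, -0.8]
```

```bash
g(){ grep -E 'pos|ft'|tr '\n' ' '; echo; }
python3 -m inch '[[[0.3,-0.2,0,0,0,0,0],[0.3,-0.2,0,0,0,0,0],[0.3,-0.2,0,0,0,0,0],[0.3,-0.2,0,0,0,0,0],[0.3,-0.2,0,0,0,0,0],[0.3,-0.2,0,0,0,0,0],[0.3,-0.2,0,0,0,0,0],[0.3,-0.2,0,0,0,0,0],[0.3,-0.2,0,0,0,0,0],[0.3,-0.2,0,0,0,0,0],[0.3,-0.2,0,0,0,0,0],[0.3,-0.2,0,0,0,0,0]]]'|g
python3 -c "
from h import *
plan([602.3,-99.3,100],1.0115)"
```

```text
ee_pos: [609.2, -106.8, 64.8] ft_force: [-7.9, 5.7, 0.2] 
shift [-10.2  -1.4 -35.2] turn [-0.0025  0.0033 -1.6922]
t 38.25 ee [ 609.2 -106.8   64.8] yaw -0.6807 F [-7.9  5.7  0.2] w 12.5 gf 30.0 q6 2.06
```

Short diagonal now seated on both walls: stiff, about 9.7 N in total, held 1.2 s, reading 134.4 mm against 154. Back to the right stud for the long diagonal.

```bash
g(){ grep -E 'pos|ft'|tr '\n' ' '; echo; }
python3 -m inch '[[[-3,0,0,0,0,0,0],[-5,0,0,0,0,0,0],[-5,0,-15,0,0,0,0],[-5,0,-40,0,0,0,0],[-5,0,-70,0,0,0,0],[-8,-1,-86,0,0,-0.14,0],[-10,-1,-86,0,0,-0.28,0],[-12,-1,-86,0,0,-0.42,0],[-13,-2,-86,0,0,-0.56,0],[-14,-2,-86,0,0,-0.7,0],[-16,-2,-86,0,0,-0.84,0],[-17,-3,-86,0,0,-0.98,0],[-18,-3,-86,0,0,-1.12,0],[-19,-3,-86,0,0,-1.26,0],[-20,-4.3,-86,0,0,-1.4,0],[-20,-4.3,-86,0,0,-1.54,0],[-20,-4.3,-86,0,0,-1.65,0],[-20,-4.3,-86,0,0,-1.692,0],[-20,-4.3,-60,0,0,-1.692,0],[-20,-4.3,-60,0,0,-1.692,0]]]'|g
python3 -c "
from h import *
plan([597.1,-91.5,95],1.0115)"
```

```text
ee_pos: [597.2, -92.0, 124.2] ft_force: [-0.3, -0.1, -2.7] 
shift [ 0.4 -0.4 29.2] turn [-0.0014  0.0005 -0.0007]
t 40.25 ee [597.2 -92.  124.2] yaw 1.0108 F [-0.3 -0.1 -2.7] w 12.5 gf 30.0 q6 0.39
```

```bash
g(){ grep -E 'pos|ft'|tr '\n' ' '; echo; }
python3 -m inch '[[[0.4,-0.4,20,0,0,0,0],[0.4,-0.4,38,0,0,0,0],[0.4,-0.4,43,0,0,0,0],[0.4,-0.4,46,0,0,0,0],[0.4,-0.4,46,0,0,0,0]]]'|g
python3 -m inch '[[[0,0,2,0,0,0,0],[0,0,4,0,0,0,0],[0,0,4,0,0,0,0]]]'|g
```

```text
ee_pos: [598.4, -91.6, 79.9] ft_force: [0.7, -0.2, -2.4] 
ee_pos: [598.0, -91.6, 75.2] ft_force: [0.2, 0.2, -1.4]
```

```bash
g(){ grep -E 'pos|ft'|tr '\n' ' '; echo; }
python3 -m inch '[[[0,0,3,0,0,0,0],[0,0,6,0,0,0,0],[0,0,8,0,0,0,0],[0,0,9.3,0,0,0,0],[0,0,9.3,0,0,0,0]]]'|g
python3 -m inch '[[[1.5,0,0,0,0,0,0],[3,0,0,0,0,0,0],[4.5,0,0,0,0,0,0],[4.5,0,0,0,0,0,0]]]'|g
python3 -m inch '[[[1.5,0,0,0,0,0,0],[3,0,0,0,0,0,0],[3,0,0,0,0,0,0]]]'|g
python3 -c "
from h import *
a=img('top');f=a['frame'][218:234,300:320].astype(int).sum(2)//3
print('\n'.join(str(218+i)+': '+' '.join('%3d'%k for k in r) for i,r in enumerate(f)))"
```

```text
ee_pos: [597.5, -91.5, 65.3] ft_force: [-0.8, -1.7, -1.7] 
ee_pos: [600.2, -87.5, 65.7] ft_force: [-2.0, -2.6, -2.2] 
ee_pos: [601.9, -84.9, 65.7] ft_force: [-1.7, -1.7, -2.0] 
218: 116 135 159 160 154 131  98 114  70  48 119 203 202 186  95 107 107 107 107 108
219: 120 159 161 150 126 118 117 120 115  76 120 203 206 190 105 106 107 108 107 107
220: 106 150 145 126 118 118 118 118 121 119 134 204 203 181 103 103 104 104 104 105
221:  59 104 115 118 119 119 118 118 121 126 155 204 197 157 107 106 105 105 104 103
222:  34  67 113 120 119 119 118 119 127 138 147 194 188 141 110 110 109 108 109 109
223:  75  51  90 120 120 119 119 128 143 137 143 161 165 110 111 111 110 111 110 112
224: 156 109  77 109 121 116 119 144 143 105 129 123 143 130 109 110 110 110 110 110
225: 203 189 129  81 105 102 108 146 129 144 160  85 115 149 108 106 107 108 108 108
226: 192 205 191 142 113  83  89 154 187 154  90 122 122 153 111 107 107 105 105 106
227: 136 175 177 177 159  89  87 147 139  83  63  99 125 152 107 106 109 109 109 109
228:  54  49  50  58  66  70  67 109 137 116  74 105 142 142 106 105 106 107 109 109
229:  75  65  50  53  55  53  48  72 123 128 112 141 148 109 108 106 106 107 106 107
230: 114 103  72  54  53  49  40  42  56  82  84  92  89 112 112 111 109 109 108 109
231: 105 112 107  79  79  69  43  48  75 100  92  94 103 113 112 112 112 112 112 117
232: 129 123 107 100 101  92  69  87 101 101 100 103 110 109 109 109 110 110 111 117
233: 190 159 127 118 121 122 119 124  99 100 102 107 112 112 112 111 111 110 108 116
```

The eye is on the stud again, with the same patch as before. Drawing out to the seat.

```bash
g(){ grep -E 'pos|ft'|tr '\n' ' '; echo; }
python3 -m inch '[[[1.5,0,0.3,0,0,0,0],[3,0,0.6,0,0,0,0],[4.5,0,0.9,0,0,0,0],[6,0,0.9,0,0,0,0],[7.5,0,0.9,0,0,0,0],[9,0,0.9,0,0,0,0],[10.5,0,0.9,0,0,0,0],[12,0,0.9,0,0,0,0],[12,0,0.9,0,0,0,0]]]'|g
python3 -m inch '[[[1,0,0,0,0,0,0],[2,0,0,0,0,0,0],[2,0,0,0,0,0,0]]]'|g
python3 -c "
from h import *
plan([610,-71.2,64.7],1.0115)"
```

```text
ee_pos: [608.3, -74.7, 64.8] ft_force: [-1.3, -1.6, -2.7] 
ee_pos: [609.2, -73.2, 64.8] ft_force: [-1.3, -3.6, -2.3] 
shift [ 2.1 -0.4  0.1] turn [ 0.     -0.0001 -0.0002]
t 43.5 ee [609.2 -73.2  64.8] yaw 1.0113 F [-1.3 -3.6 -2.3] w 12.3 gf 30.0 q6 0.42
```

```bash
g(){ grep -E 'pos|ft'|tr '\n' ' '; echo; }
python3 -m inch '[[[1,-0.1,0,0,0,0,0],[1.6,-0.2,0,0,0,0,0],[1.6,-0.2,0,0,0,0,0]]]'|g
python3 -m inch '[[[0.7,0,0,0,0,0,0],[0.7,0,0,0,0,0,0]]]'|g
python3 -m inch '[[[0.4,0,0,0,0,0,0],[0.4,0,0,0,0,0,0]]]'|g
```

```text
ee_pos: [609.7, -71.7, 64.7] ft_force: [-2.6, -1.9, -1.5] 
ee_pos: [609.9, -71.2, 64.7] ft_force: [-2.9, -2.9, -1.6] 
ee_pos: [610.0, -71.1, 64.7] ft_force: [-2.9, -5.4, -2.0]
```

```bash
g(){ grep -E 'pos|ft'|tr '\n' ' '; echo; }
python3 -m inch '[[[0.5,0,0,0,0,0,0],[0.5,0,0,0,0,0,0]]]'|g
python3 -m inch '[[[0.3,0.1,0,0,0,0,0],[0.3,0.1,0,0,0,0,0],[0.3,0.1,0,0,0,0,0],[0.3,0.1,0,0,0,0,0],[0.3,0.1,0,0,0,0,0],[0.3,0.1,0,0,0,0,0],[0.3,0.1,0,0,0,0,0],[0.3,0.1,0,0,0,0,0],[0.3,0.1,0,0,0,0,0],[0.3,0.1,0,0,0,0,0],[0.3,0.1,0,0,0,0,0],[0.3,0.1,0,0,0,0,0]]]'|g
```

```text
ee_pos: [610.0, -71.0, 64.7] ft_force: [-3.8, -6.7, -1.4] 
ee_pos: [610.0, -71.0, 64.7] ft_force: [-3.5, -6.7, -0.3]
```

```bash
g(){ grep -E 'pos|ft|wid'|tr '\n' ' '; echo; }
python3 -m inch '[[[-0.6,0,0.1,0,0,0,0],[-0.6,0,0.1,0,0,0,0],[-0.6,0,0.1,0,0,0,0]]]'|g
python3 -m inch '[[[0,0,0,0,0,0,20],[0,0,0,0,0,0,30],[0,0,0,0,0,0,40],[0,0,0,0,0,0,50],[0,0,0,0,0,0,50],[0,0,0,0,0,0,50]]]'|g
python3 -m inch '[[[0,0,-10,0,0,0,50],[0,0,-30,0,0,0,50],[0,0,-60,0,0,0,50],[0,0,-100,0,0,0,50],[0,0,-140,0,0,0,50],[0,0,-160,0,0,0,50],[-40,0,-160,0,0,0,50],[-90,0,-160,0,0,0,50],[-140,0,-160,0,0,0,50],[-190,0,-160,0,0,0,50],[-240,0,-160,0,0,0,50],[-240,0,-160,0,0,0,50],[-240,0,-160,0,0,0,50]]]'|g
python3 - <<'E'
from h import *
a=img('top','fin_t.png');b=img('side','fin_s.png')
f=a['frame'][160:236,238:320].astype(int).sum(2)//3
ch=" .:-=+*#%@"
print('\n'.join(str(160+i)+' '+''.join(ch[min(9,k*10//210)] for k in r) for i,r in enumerate(f)))
f=b['frame'][170:232,205:320].astype(int).sum(2)//3
print('\n'.join(str(170+i)+' '+''.join(ch[min(9,k*10//210)] for k in r) for i,r in enumerate(f)))
E
```

```text
ee_pos: [610.1, -71.1, 64.7] ft_force: [-3.5, -4.6, -1.4] width: 12.9 
ee_pos: [610.8, -70.6, 64.7] ft_force: [0.0, -0.7, -0.5] width: 44.0 
ee_pos: [482.8, -275.0, 225.4] ft_force: [0.9, -0.5, 0.3] width: 44.3 
160 %%%%%%%%%%%%%%%%%%%%%%%%%%%%%%%%%%%%%%%%%%%%%%%%%%%%%%%%%#=======-:....:::::=#%%%%
161 %%%%%%%%%%%%%%%%%%%%%%%%%%%%%%%%%%%%%%%%%%%%%%%%%%%%%%%%#*=======-::.......:+%%%%%
162 %%%%%%%%%%%%%%%%%%%%%%%%%%%%%%%%%%%%%%%%%%%%%%%%%%%%%%%%#========-.:::...::=#%%%%%
163 %%%%%%%%%%%%%###%%%%%%%%%%%%%%%%%%%%%%%%%%%%%%%%%%%%%%%%#+=======-.::::::::=#%%%%%
164 %%%%%%%%%%%%#+=+*#####%%%%%%%%%%%%%%%%%%%%%%%%%%%%%%%%%%%#=======-:.::::::-*##%%%%
165 %%%%%%%%%%%%#-==*#***#######%%%%%%%%%%%%%%%%%%%%%%%%%%%%%#+======--:.::::-+#%%%%%%
166 %%%%%%%%%%%%*-=+%%%%%%##****#####%%%%%%%%%%%%%%%%%%%%%%%%%#+========--:-=*##%%%%%%
167 %%%%%%%%%%%#==-+%###%%%%%%%##***#######%%%%%%%%%%%%%%%%%%%%#++++++*#*#+*###%%%%%%%
168 %%%%%%%%%%%#---=##++#####%%%%%%%%##******###%%%%%%%%%%%%%%%%%%%%%%%%%%#####%%%%%%%
169 %%%%%%%%%%%#--:+%%*-+==-=*#####%%%%%%%###***#######%%%%%%%%%%%%%%%%%%%%%%%%%%%%%%%
170 %%%%%%%%%%%#--
[... 12463 characters left out ...]
-==:::::::--=====+++++++++++++++================::::::---------------:-=====*%%%%%#+================
227 %%%%%%%%%%%%%%#*##++=---::::::-======+++++++============+++=====---:::::::----------:-====+#%%%%%%#+===============
228 %%%%%%%##%#%%%%%%%%##**+++=--::::::--======+++==========+++========-------::::::------===-+%%%%%%%%*===============
229 %%%%%%%%##%#%%%%%%%%%%%%%%#+*++=---:.::::--===============================-----:::::-=====*%%%%%%%##++=============
230 %%%%%%%%%%%%%%%%%%%%%%%%%%%##%%#**+++=--:::::::---=====================++=++++=--:::-====*%%%%%%%%%%%#+============
231 %%%%##%%%%%%%%%%%%%%%%%%%%%%%%%%%%%%%#*++++=-:::.:.:-----==============+=+++++++=----===+#%%%%%%%%%%%%#+===========
```

```bash
python3 -c "
from workcell import status,ctrl
print(status.get_obs()['t'],status.get_obs()['ft_force']); print(ctrl.close_job())"
```

```text
47.9 [ 0.07934078  0.48095455 -0.46378949]
the job is handed in; nothing more can be done
None
```

I measured both diagonals and handed the job in at 47.9 s: right stud to left corner is longer by about 20 mm (grip-to-stud about 154 mm against 134 mm), so those are the corners to draw together; the rule was left there, let go of, apparently level with eye on stud and nose in the corner. I took each diagonal twice because the first short reading looked to be on one pad wall only, and the judging result was not shown.

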